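Spoon loose lenses into a carrier and snap its cover on

TASK

Take the lens spoon and scoop up every amber lens lying on the grey mat, one at a time, setting each level on a free seat of the blue-ended carrier; the gripper must never touch a lens, only the spoon may. When all are in, lay the spoon back on its black rubber rest the way round it lay, and put the white cover on the carrier and press it down until it sits fully home and level under both orange catches (spoon or cover first, as you like). Leave the glue bottle and the screw dish where they stand.

Things in the scene. Friction and masses are not known exactly. Their poses are not given: they have to be found in the camera images.
- lens_mat: Fixed grey felt mat, 100 (x) x 240 (y) x 4 mm, no walls. Origin at the centre of its underside, on the desk; z up, +x away from the robot. The two or three lenses lie on it in a row along y, 70 mm or more apart, so the spoon can be slid in along the mat's +x from its near side.
- lens_1: Loose biconvex lens, amber glass, black edge: 60 mm across, 25.9 mm thick, both faces spheres of 45 mm radius, 110 g. Origin at its centre (13 mm above what it lies on), z its axis; both faces alike. It touches a flat surface only in the middle: the underside is 3.8 mm up at 18 mm from the axis, 5.7 mm at 22 mm. None if absent.
- lens_2: Loose biconvex lens, amber glass, black edge: 60 mm across, 25.9 mm thick, both faces spheres of 45 mm radius, 110 g. Origin at its centre (13 mm above what it lies on), z its axis; both faces alike. It touches a flat surface only in the middle: the underside is 3.8 mm up at 18 mm from the axis, 5.7 mm at 22 mm. None if absent.
- lens_3: Loose biconvex lens, amber glass, black edge: 60 mm across, 25.9 mm thick, both faces spheres of 45 mm radius, 110 g. Origin at its centre (13 mm above what it lies on), z its axis; both faces alike. It touches a flat surface only in the middle: the underside is 3.8 mm up at 18 mm from the axis, 5.7 mm at 22 mm. None if absent.
- spoon: Loose lens spoon, 140 g: flat steel C-ring pocket 2.5 mm thick, radii 22 and 29 mm, open over 60 degrees either side of +x (mouth 38 mm, tips to x = +20 mm), rim wall behind it 14 mm high (radius 35 mm), neck, grip at -x. Origin under the ring's centre at the underside; x from grip to mouth, z up. Slid flat under a lying lens till concentric, the ring clears it by about 1.5 mm.
- spoon_pocket (a point): Centre of a lens carried in the pocket: above the spoon's origin, 9.7 mm over its underside. Raised, the lens sinks into the ring and hangs 3.2 mm below the underside. To leave it on a seat, lower the spoon over the pins till its underside is 2 to 3 mm above the carrier's base plate, then draw it back along its -x.
- spoon_grip (a point): Middle of the top of the spoon's orange upright grip block, at spoon x = -100 mm, 38 mm above the underside. The block is 64 mm long (x), 20 mm wide (y) and reaches down to the underside: pinch it across its width from above. A steel neck 14 mm wide, 8 mm high joins it to the ring.
- spoon_rest: Fixed thin black rubber pad, 200 x 76 x 4 mm, on the desk in front of the mat and the carrier, reaching from x = -150 to +50 mm in its own frame. Its origin (underside) and axes are those of the spoon when laid right: pocket over the origin, mouth to +x, grip to -x.
- carrier: Fixed carrier: base plate 76 (x) x 250 (y) x 6 mm, origin under its centre on the desk, z up, +x away from the robot. Three seats along y, open in front and behind. Blue end walls (inner faces y = +-103 mm, 8 thick, tops 46 mm up) bear the cover; guide tabs at their ends in x, flaring, 62 mm high, give it 3 mm of play; stop plates at y = +-118.5 mm, 64 mm high.
- seat_1 (a point): Centre of a lens standing right on seat 1: carrier x = 0, y = +66 mm, 26.8 mm above the desk. The seat is three white pins, 6 mm thick, 10 mm from its centre, tops 15 mm above the desk.
- seat_2 (a point): Centre of a lens standing right on seat 2: carrier x = 0, y = 0 mm, 26.8 mm above the desk. The seat is three white pins, 6 mm thick, 10 mm from its centre, tops 15 mm above the desk.
- seat_3 (a point): Centre of a lens standing right on seat 3: carrier x = 0, y = -66 mm, 26.8 mm above the desk. The seat is three white pins, 6 mm thick, 10 mm from its centre, tops 15 mm above the desk.
- catch_left (a joint): Orange spring catch in the middle of the carrier's +y end; value 0 at rest, up to 0.007 m pushed outward. Its inner face slopes outward from its tip (53 mm up, overlapping the cover's end by 2.5 mm) to 65 mm up. The cover laid on both slopes stays about 11 mm too high; some 10 to 15 N down, in the middle, pushes it past both.
- catch_right (a joint): The same catch at the carrier's -y end.
- cover: Loose white plate, 64 (x) x 222 (y) x 5 mm, 160 g, with a blue grip ridge in the middle of its top: 18 mm wide (x), 70 long (y), top 33 mm above the underside (with a 2 mm foot). Origin at the centre of its underside, z up. On the carrier its axes lie along the carrier's (a half turn is the same), centre over centre, underside 46 mm above the desk.
- glue_bottle: Bystander: white glue bottle with a blue cap, 34 mm across, 126 mm high, standing on the desk; origin at its foot.
- dish: Bystander: small steel dish with screws, 69 mm across, 18 mm high; origin at its foot.
There are look-alikes about, which are no part of the job. What is shaped like the lens_3 but pink, purple or turquoise is not meant.

How it is judged:
On the way, in this order (a step that is already met when the one before it is completed fails the run):
1. a lens is carried up in the spoon's pocket, clear of the mat (((distance between lens_1 and spoon_pocket below 0.01 m and height (world z) of lens_1 above 0.035 m) or (distance between lens_2 and spoon_pocket below 0.01 m and height (world z) of lens_2 above 0.035 m) or (distance between lens_3 and spoon_pocket below 0.01 m and height (world z) of lens_3 above 0.035 m))), for 0.2 s.
2. every lens stands level on a seat of the carrier ((distance between lens_1 and seat_1 below 0.01 m or distance between lens_1 and seat_2 below 0.01 m or distance between lens_1 and seat_3 below 0.01 m) and angle between the z axis of each of lens_1, lens_2, lens_3 and the z axis of carrier, either way round below 0.2 rad and (distance between lens_2 and seat_1 below 0.01 m or distance between lens_2 and seat_2 below 0.01 m or distance between lens_2 and seat_3 below 0.01 m) and (distance between lens_3 and seat_1 below 0.01 m or distance between lens_3 and seat_2 below 0.01 m or distance between lens_3 and seat_3 below 0.01 m)), for 0.2 s.
3. the cover is pressed home under both catches, every lens still on its seat (all of step 2 and z of cover in the frame of carrier between 0.0435 and 0.0485 m and x of cover in the frame of carrier between -0.006 and 0.006 m and y of cover in the frame of carrier between -0.006 and 0.006 m and angle between cover's own z axis and vertical below 0.03 rad), for 0.2 s.
At the end, for the whole second after the job is handed in: Every lens within 10 mm of a seat's centre and level (0.2 rad); cover home (underside 43.5-48.5 mm up, 6 mm of centre, tilt < 0.03 rad); spoon flat on its rest, pocket within 30 mm along, 20 mm across, 0.3 rad; all at rest (all of step 3 and x of spoon in the frame of spoon_rest between -0.03 and 0.03 m and y of spoon in the frame of spoon_rest between -0.02 and 0.02 m and z of spoon in the frame of spoon_rest below 0.01 m and angle between spoon's own z axis and vertical below 0.06 rad and angle between the x axis of spoon and the x axis of spoon_rest, either way round below 0.3 rad and x of spoon_grip in the frame of spoon_rest below -0.05 m and linear speed of each of lens_1, lens_2, lens_3, cover, spoon below 0.02 m/s); the robot touches nothing.
It fails at once if a lens is touched by the gripper or the arm (contact force between any of the fingers, the arm and lens_1 above 0.5 N or contact force between any of the fingers, the arm and lens_2 above 0.5 N or contact force between any of the fingers, the arm and lens_3 above 0.5 N).
It fails at once if the glue bottle or the dish is moved by more than 3 cm (distance of any of glue_bottle, dish from where it was at the start of the episode above 0.03 m).
Of lens_1, lens_2, lens_3 only 2 to 3 are there at a start; the rules pass over those that are not, and their reading is None.
At some moment in a run one of spoon may be knocked a few centimetres aside while the robot is not near it.
It also fails if it takes over 210 s, if anything falls off the work surface, if the arm or the gripper's body presses on something with over 40 N, if the wrist force passes 120 N, or if a joint passes its speed limit or range.

ROBOT

A 6-joint arm with a two-finger parallel gripper is mounted at the origin on the work surface; the furniture and walls round the work are solid. World frame = base frame: x ahead of the robot, y to its left, z up, the work surface at z = 0. Lengths are in m, angles in rad, forces in N, time in s.
With the tool pointing down it reaches from about 0.375 to 0.975 m from the base axis. Payload 3.8 kg.
Tool frame: the origin (TCP) lies midway between the tips of the shut fingers; the grasp point (between the pads) lies 19 mm behind it; z points along the fingers, y is the line along which they close (so a half turn about z gives the same grasp; the last joint's range is limited). The gripper opens to 85 mm and grips with 20 to 120 N. Pads are 22 mm wide; open, the fingers measure 114 mm over their backs; the gripper's body (76 mm by 85 mm) begins 54 mm behind the grasp point. The pads swing forward as they close: fully open they stand 13 mm farther back than shut.
Start: joints at [-1.267, 0.264, 1.604, -0, 1.274, -0.037], TCP at [0.226, -0.636, 0.194] pointing down, gripper open.
Joint ranges: [-2.63, 2.63], [-0.94, 2.18], [0.31, 2.57], [-1.31, 4.45], [0, 2.66], [-2.55, 2.55]. Speed limits (rad/s): [2.57, 2.57, 3.14, 3.14, 3.14, 3.14].

INTERFACE

Orientations are given as a rotation vector (axis times angle).
In Python, from workcell import read_state, vision, ticket gives the robot as it stands. The module is installed in compiled form; this text tells all that it offers.
- The arm moves only by the tool jog_arm, never from a script. Its arguments are lists of equal length, an entry for each row: "turn": the turn, a rotation vector about the tool's x, y, z in rad, a list of three; "delta_pos": the shift along the tool's x, y, z in m, a list of three; "gripper": the finger opening in m, from 0 to 0.0854. In form: {"turn": [[rx, ry, rz], ...], "delta_pos": [[dx, dy, dz], ...], "gripper": [gripper, ...]}. A call has 1 to 20 rows; each row shifts and turns the commanded pose from where the row before left it, along the tool's axes as they then stand; what a row does not reach is not made up. A row lasts 1/12 s, in which the tool goes at most 41.7 mm and 7.16 degrees, less where a joint would pass 70% of its speed; a pose out of reach is approached as far as the arm can. A call with a gripper value outside its range is refused whole. The fingers move at their own pace and stop on an object; "grip_force" is the grip in N (left out, the last holds). Time passes only in rows, so rows that do not move let the fingers close. It gives the time, the measured TCP pose, the force, the opening and the grip force at its end, in the units of the state.
- read_state(): the state, without advancing time (a new reading comes with each control period).
- vision.read_camera(name): name is "side" or "top" or "wrist"; returns the picture (400x640x3 uint8, red, green, blue); there is no depth.
- vision.calibration(name): a dict with "vfov" (degrees; the focal length in pixels is half the picture's height over the tangent of half this angle, whatever the lens; pixels are square), "cx", "cy" (the principal point, pixels), "R" (3x3) and "t" (3): a world point X has camera coordinates R X + t; the wrist camera has in their place "mount" (4x4, takes a point from camera to tool coordinates, whose origin is the TCP and whose axes are the flange's). Camera axes: x right, y down, z forward; pixel columns grow to the right and rows downward; lengths in m; the calibration is good to about 2 mm. The wrist camera is an equidistant fisheye: a pixel r from the principal point sees the ray r / f radians off the axis. A picture is of the moment at which its call begins: read the wrist's pose just before it. calibration takes no time and is no camera call.
- ticket.finish_job(): hands the job in; it is judged then, once.
The state is a dict: "time": time; "q": joint angles; "joint_vel": joint speeds; "joint_torque": joint torques, N m; "tool_pos": TCP position; "tcp_rot": TCP orientation; "wrist_force": force on the tool from outside, world axes, zero at the start; "torque": the same for the moment, N m; "width": opening from 0.0 (shut) to 1.0 (fully open); "grip_force": force on a finger pad.
Only numpy, scipy, OpenCV 4.12 (cv2) and the standard library are available. Lean on these libraries where they do the work, as an engineer would, in place of code of your own. Each camera call takes 0.05 s, during which the arm holds its last target. There are 200 camera calls.

## Working session

There is one attempt and no reset: what is moved stays moved. The work goes in short steps, Python scripts to look and compute and a tool call to move; the robot and the scene stay as the last step left them, time stands still between calls to the robot, and variables do not carry over. Pictures are saved under pics/ and viewed, at most 14 in all, crops included, and the job is handed in when it is done.

Besides the shell and the picture viewer there is one more tool, called after "Request:" as a command line: name --argument value ..., lists and objects as JSON in quotes. jog_arm: Moves the arm, as the interface text tells. Its arguments: {"type":"object","properties":{"turn":{"type":"array","items":{"type":"array","items":{"type":"number"}}},"delta_pos":{"type":"array","items":{"type":"array","items":{"type":"number"}}},"gripper":{"type":"array","items":{"type":"number"}},"grip_force":{"type":"number"}},"required":["turn","delta_pos","gripper"]}

```bash
mkdir -p pics; cat > h.py <<'E'
import numpy as np, cv2
from scipy.spatial.transform import Rotation as Rn
from workcell import read_state, vision, ticket
def snap(n,f):
    im=vision.read_camera(n); cv2.imwrite(f'pics/{f}.png',im[:,:,::-1]); return im
def foc(c): return 200/np.tan(np.radians(c['vfov'])/2)
def px2w(n,u,v,z):
    c=vision.calibration(n);f=foc(c);R=np.array(c['R']);t=np.array(c['t'])
    d=R.T@np.array([(u-c['cx'])/f,(v-c['cy'])/f,1]);o=-R.T@t
    return o+d*(z-o[2])/d[2]
def w2px(n,X):
    c=vision.calibration(n);f=foc(c);p=np.array(c['R'])@np.array(X)+np.array(c['t'])
    return np.array([c['cx']+f*p[0]/p[2],c['cy']+f*p[1]/p[2]])
def wr2w(s,u,v,z):
    c=vision.calibration('wrist');f=foc(c);a=np.array([u-c['cx'],v-c['cy']]);r=np.hypot(*a);th=r/f
    d=np.array([*(np.sin(th)*a/max(r,1e-9)),np.cos(th)]);M=np.array(c['mount']);R=Rn.from_rotvec(s['tcp_rot']).as_matrix()
    o=R@M[:3,3]+s['tool_pos'];d=R@M[:3,:3]@d
    return o+d*(z-o[2])/d[2]
E
python3 - <<'E'
from h import *
s=read_state();print({k:np.round(v,4) for k,v in s.items()})
for n in('side','top','wrist'):
    snap(n,n+'0');c=vision.calibration(n);print(n,{k:np.round(v,3).tolist() for k,v in c.items()})
E
```

```text
{'time': np.float64(0.0), 'q': array([-1.2669,  0.2648,  1.6054,  0.    ,  1.2737, -0.0369]), 'joint_vel': array([0.0012, 0.0005, 0.0019, 0.0003, 0.001 , 0.0002]), 'joint_torque': array([-7.00000e-04, -5.15115e+01, -3.67311e+01, -1.00000e-04,
        1.32000e-02, -0.00000e+00]), 'tool_pos': array([ 0.2254, -0.6354,  0.1928]), 'tcp_rot': array([-3.0938e+00, -5.3230e-01,  5.0000e-04]), 'wrist_force': array([ 0.0518,  0.1447, -0.0456]), 'torque': array([ 0.0096,  0.0497, -0.041 ]), 'grip_force': np.float64(0.0), 'width': np.float64(0.9982)}
side {'vfov': 53.832, 'cx': 312.092, 'cy': 192.0, 'R': [[0.961, -0.278, 0.02], [-0.113, -0.454, -0.884], [0.254, 0.847, -0.467]], 't': [-0.451, 0.188, 0.639]}
top {'vfov': 46.021, 'cx': 315.816, 'cy': 199.194, 'R': [[-0.018, -1.0, 0.002], [-0.982, 0.017, -0.191], [0.191, -0.006, -0.982]], 't': [0.164, 0.526, 1.091]}
wrist {'vfov': 65.706, 'cx': 317.251, 'cy': 203.683, 'mount': [[0.001, -0.957, -0.289, 0.072], [1.0, 0.0, 0.001, -0.001], [-0.001, -0.289, 0.957, -0.18], [0.0, 0.0, 0.0, 1.0]]}
```

View pics/top0.png

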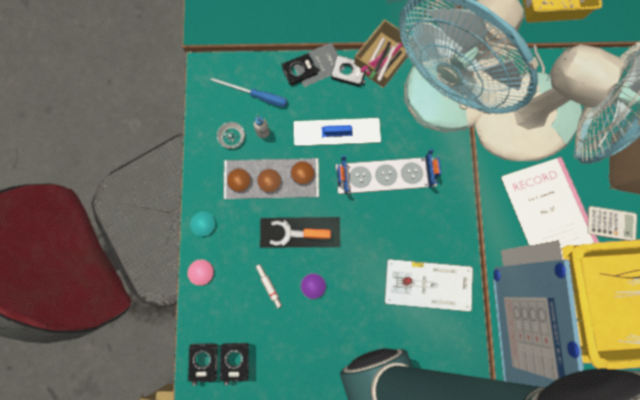

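View pics/side0.png

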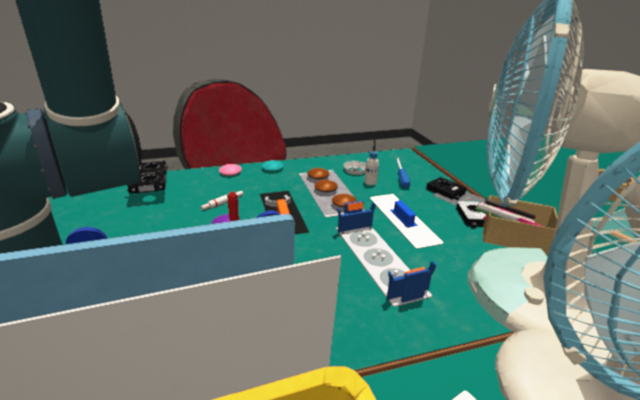

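Top view: three amber lenses on the mat at (239,180), (269,181) and (302,173); spoon on its rest with the mouth to image left (+y), grip at (316,234); carrier at (387,176); cover at (337,131). I'll enlarge for measurement.

```bash
python3 - <<'E'
from h import *
im=cv2.imread('pics/top0.png')
cv2.imwrite('pics/c1.png',cv2.resize(im[110:255,210:350],None,fx=4,fy=4,interpolation=cv2.INTER_CUBIC))
cv2.imwrite('pics/c2.png',cv2.resize(im[110:210,285:445],None,fx=5,fy=5,interpolation=cv2.INTER_CUBIC))
E
```

```text
(no output)
```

View pics/c1.png

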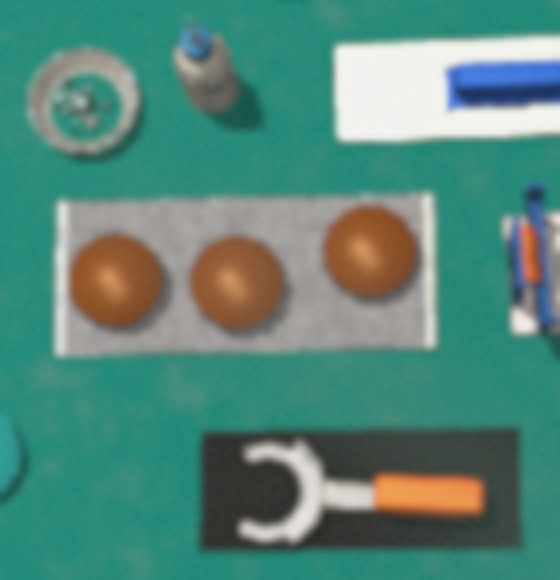

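View pics/c2.png

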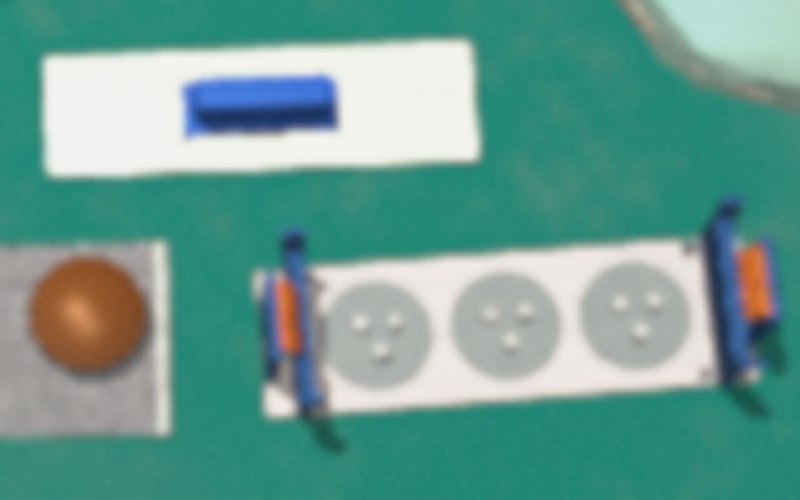

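```bash
cat > m.py <<'E'
from h import *
def T(x,y,k,u0,v0,z): return px2w('top',(x+.5)/k-.5+u0,(y+.5)/k-.5+v0,z)
A=lambda x,y,z:T(x,y,4,210,110,z)
B=lambda x,y,z:T(x,y,5,285,110,z)
E
python3 - <<'E'
from m import *
np.set_printoptions(precision=4,suppress=True)
for p in[(116,281),(238,283),(371,252)]:print('lens',A(*p,.017))
print('ring',A(283,492,.006),'grip',A(430,494,.042))
for p in[(204,430),(519,430),(522,547),(200,549)]:print('rest',A(*p,.004))
for p in[(57,200),(433,193),(435,346),(57,355)]:print('mat',A(*p,.004))
for p in[(378,335),(506,325),(635,315)]:print('seat',B(*p,.006))
for p in[(43,57),(472,40),(480,160),(47,177)]:print('cov',B(*p,.005))
for p in[(186,88),(333,78),(337,110),(193,120)]:print('rid',B(*p,.033))
E
```

```text
lens [0.5887 0.348  0.017 ]
lens [0.586  0.2713 0.017 ]
lens [0.6046 0.1874 0.017 ]
ring [0.4548 0.2443 0.006 ] grip [0.4476 0.1532 0.042 ]
rest [0.4949 0.2937 0.004 ]
rest [0.4915 0.0964 0.004 ]
rest [0.4182 0.0966 0.004 ]
rest [0.4205 0.2959 0.004 ]
mat [0.6458 0.3886 0.004 ]
mat [0.6463 0.1474 0.004 ]
mat [0.5461 0.148  0.004 ]
mat [0.5445 0.3867 0.004 ]
seat [0.5944 0.0407 0.006 ]
seat [ 0.5985 -0.0247  0.006 ]
seat [ 0.6026 -0.0908  0.006 ]
cov [0.7467 0.2098 0.005 ]
cov [ 0.7522 -0.0142  0.005 ]
cov [ 0.6868 -0.0155  0.005 ]
cov [0.6815 0.2083 0.005 ]
rid [0.7184 0.1363 0.033 ]
rid [0.7225 0.0615 0.033 ]
rid [0.7054 0.06   0.033 ]
rid [0.7014 0.1331 0.033 ]
```

```bash
cat > go.py <<'E'
import sys
from h import *
# usage: go.py x y z yaw(deg) -> tool-frame shift (applied BEFORE turn), and yaw turn about tool z, n rows
s=read_state();R=Rn.from_rotvec(s['tcp_rot'])
x,y,z,a=map(float,sys.argv[1:5])
t=np.radians(a);Rt=Rn.from_matrix([[np.cos(t),np.sin(t),0],[np.sin(t),-np.cos(t),0],[0,0,-1]])
d=np.array([x,y,z])-s['tool_pos']
print('at',np.round(s['tool_pos'],4),'yaw',np.round(np.degrees(np.arctan2(*R.as_matrix()[1::-1,0])),2),'t',s['time'])
print('d tool(now)',np.round(R.inv().apply(d),4),'d tool(target)',np.round(Rt.inv().apply(d),4),'rows',np.linalg.norm(d)/.0417)
print('turn',np.round((R.inv()*Rt).as_rotvec(),4),'rows',(R.inv()*Rt).magnitude()/.125)
E
python3 go.py 0.50 -0.03 0.19 3.5
```

```text
at [ 0.2254 -0.6356  0.1931] yaw 19.53 t 0.15
d tool(now) [ 0.4612 -0.4789  0.004 ] d tool(target) [ 0.311  -0.5877  0.0031] rows 15.944973305097871
turn [-1.800e-03  2.000e-04  2.797e-01] rows 2.2377002784610567
```

Request:
jog_arm --turn '[[0, 0, 0.0933], [0, 0, 0.0933], [0, 0, 0.0933], [0, 0, 0], [0, 0, 0], [0, 0, 0], [0, 0, 0], [0, 0, 0], [0, 0, 0], [0, 0, 0], [0, 0, 0], [0, 0, 0], [0, 0, 0], [0, 0, 0], [0, 0, 0], [0, 0, 0], [0, 0, 0], [0, 0, 0], [0, 0, 0], [0, 0, 0]]' --delta_pos '[[0, 0, -0.035], [0, 0, -0.035], [0, 0, 0], [0.0195, -0.0367, 0], [0.0195, -0.0367, 0], [0.0195, -0.0367, 0], [0.0195, -0.0367, 0], [0.0195, -0.0367, 0], [0.0195, -0.0367, 0], [0.0195, -0.0367, 0], [0.0195, -0.0367, 0], [0.0195, -0.0367, 0], [0.0195, -0.0367, 0], [0.0195, -0.0367, 0], [0.0195, -0.0367, 0], [0.0195, -0.0367, 0], [0.0195, -0.0367, 0], [0.0195, -0.0367, 0], [0.0195, -0.0367, 0], [0, 0, 0.035]]' --gripper '[0.0854, 0.0854, 0.0854, 0.0854, 0.0854, 0.0854, 0.0854, 0.0854, 0.0854, 0.0854, 0.0854, 0.0854, 0.0854, 0.0854, 0.0854, 0.0854, 0.0854, 0.0854, 0.0854, 0.0854]'

```text
time: 1.82
tool_pos: [0.5085, -0.0249, 0.2362]
tcp_rot: [-3.138, -0.105, -0.024]
wrist_force: [0.7, -0.9, 0.4]
width: 1.001
grip_force: 0.0
```

Request:
jog_arm --turn '[[0, 0, 0], [0, 0, 0], [0, 0, 0]]' --delta_pos '[[0, 0, 0.03], [0, 0, 0], [0, 0, 0]]' --gripper '[0.0854, 0.0854, 0.0854]'

```text
time: 2.07
tool_pos: [0.4993, -0.0306, 0.1972]
tcp_rot: [-3.139, -0.097, 0.008]
wrist_force: [0.2, -0.4, -0.0]
width: 1.0
grip_force: 0.0
```

```bash
python3 - <<'E'
from h import *
import pickle
s=read_state();im=snap('wrist','w1');pickle.dump(s,open('pics/w1.pkl','wb'));print(s['tool_pos'],s['tcp_rot'],s['time'])
E
python3 go.py 0.48 0.25 0.2 3.5
```

```text
[ 0.49926988 -0.03061975  0.19716397] [-3.13940536 -0.09651228  0.00842694] 2.0667
at [ 0.501  -0.0312  0.1994] yaw 3.48 t 2.1167
d tool(now) [-0.0039 -0.282  -0.0006] d tool(target) [-0.0038 -0.282  -0.0006] rows 6.7621905371628
turn [-0.0001  0.0011 -0.0004] rows 0.009187718984985094
```

View pics/w1.png

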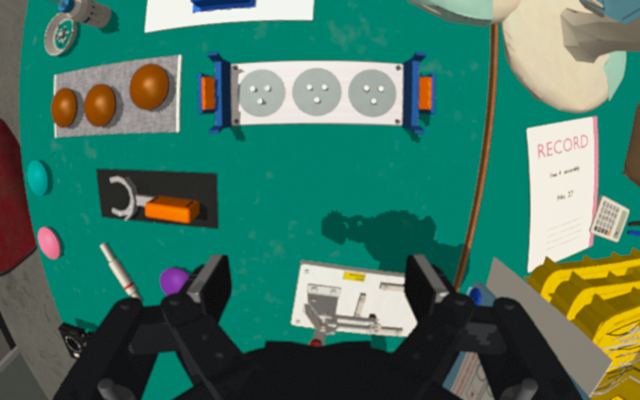

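Wrist view: carrier seats near (262,93), (317,92), (372,93); lenses at (64,107), (100,105), (150,86); spoon ring at (122,197). I'll retake it settled, then view from over the mat.

```bash
python3 - <<'E'
from h import *
import pickle
s=read_state();im=snap('wrist','w2');pickle.dump(s,open('pics/w2.pkl','wb'));print(s['tool_pos'],s['tcp_rot'],s['time'])
E
```

```text
[ 0.50098064 -0.03120106  0.19937925] [-3.14006649e+00 -9.53293003e-02  1.69382967e-03] 2.1167
```

Request:
jog_arm --turn '[[0, 0, 0.0153], [0, 0, 0.0153], [0, 0, 0.0153], [0, 0, 0.0153], [0, 0, 0], [0, 0, 0], [0, 0, 0], [0, 0, 0], [0, 0, 0], [0, 0, 0], [0, 0, 0], [0, 0, 0], [0, 0, 0]]' --delta_pos '[[0, -0.028, 0], [0, -0.028, 0], [0, -0.028, 0], [0, -0.028, 0], [0, -0.028, 0], [0, -0.028, 0], [0, -0.028, 0], [0, -0.028, 0], [0, -0.028, 0], [0, -0.028, 0], [0, 0, 0], [0, 0, 0], [0, 0, 0]]' --gripper '[0.0854, 0.0854, 0.0854, 0.0854, 0.0854, 0.0854, 0.0854, 0.0854, 0.0854, 0.0854, 0.0854, 0.0854, 0.0854]'

```text
time: 3.25
tool_pos: [0.4983, 0.2485, 0.2011]
tcp_rot: [-3.141, 0.001, -0.004]
wrist_force: [0.6, -0.1, -0.1]
width: 0.999
grip_force: 0.0
```

```bash
python3 - <<'E'
from h import *
import pickle
s=read_state();im=snap('wrist','w3');pickle.dump(s,open('pics/w3.pkl','wb'));print(s['tool_pos'],s['tcp_rot'],s['time'])
E
```

```text
[0.498306   0.24847309 0.20108073] [-3.14094415e+00  1.17210062e-03 -4.17888501e-03] 3.25
```

View pics/w3.png

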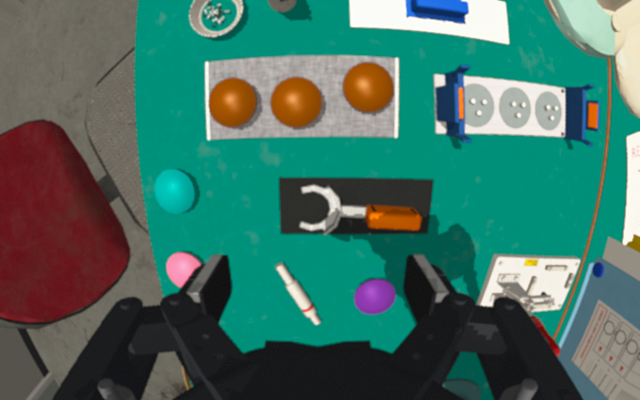

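Wrist over the mat: lenses at (233,103), (296,103), (368,87); spoon ring at (320,210), grip at (392,218).

```bash
cat > meas.py <<'E'
from h import *
import pickle
np.set_printoptions(precision=4,suppress=True)
def blobs(mask,amin):
    n,l,st,c=cv2.connectedComponentsWithStats(mask.astype(np.uint8));return [(c[i],st[i,4]) for i in range(1,n) if st[i,4]>amin]
def lenses(im):
    h=cv2.cvtColor(im,cv2.COLOR_BGR2HSV);return blobs((h[...,0]>5)&(h[...,0]<18)&(h[...,1]>170)&(h[...,2]>60),150)
E
python3 - <<'E'
from meas import *
for f in('w2','w3'):
    im=cv2.imread(f'pics/{f}.png');s=pickle.load(open(f'pics/{f}.pkl','rb'))
    for c,a in lenses(im): print(f,'amber',c,a,wr2w(s,*c,.017)[:2])
    for c,a in blobs((np.ptp(im.astype(int),axis=2)<22)&(im.mean(2)>125)&(im.mean(2)<185),300):
        if c[1]<150 : print(f,'grey',c,a,wr2w(s,*c,.006)[:2])
im=cv2.imread('pics/w2.png');print(im[93,245:280:5].tolist(),im[70,290:300].tolist())
im=cv2.imread('pics/w3.png')
cv2.imwrite('pics/c3.png',cv2.resize(im[170:245,270:440],None,fx=4.5,fy=4.5,interpolation=cv2.INTER_CUBIC))
E
```

```text
w2 amber [149.248   88.6479] 1278 [0.6024 0.1886]
w2 amber [487.6963 113.763 ] 270 [ 0.5967 -0.244 ]
w2 amber [207.9391  95.0899] 345 [0.5907 0.1054]
w2 amber [423.1496  95.0968] 341 [ 0.6061 -0.1513]
w2 amber [100.2862 106.8075] 961 [0.5837 0.2724]
w2 amber [ 64.5527 109.2475] 711 [0.5862 0.3489]
w2 amber [471.6194 218.7419] 155 [ 0.4547 -0.2442]
w2 amber [172.5004 210.5611] 1153 [0.4419 0.1582]
w2 grey [120.5157  99.6103] 4113 [0.5916 0.2433]
w2 grey [256.0638  95.5591] 1896 [0.5906 0.0479]
w2 grey [315.8073  93.9384] 1655 [ 0.5952 -0.0236]
w2 grey [370.7243  94.949 ] 1647 [ 0.5993 -0.0891]
w3 amber [367.9427  86.8854] 1815 [0.6025 0.1897]
w3 amber [232.272  102.0621] 1706 [0.5864 0.3494]
w3 amber [296.0005 101.9389] 1867 [0.5837 0.2733]
w3 amber [591.9807 115.029 ] 207 [ 0.6068 -0.1857]
w3 amber [392.7749 217.7457] 1266 [0.442  0.1526]
w3 grey [303.5257  95.8881] 8081 [0.5914 0.265 ]
w3 grey [477.2204 105.1516] 930 [0.5917 0.0397]
w3 grey [514.0273 107.3629] 879 [ 0.5956 -0.0221]
w3 grey [547.4597 110.4685] 683 [ 0.5996 -0.088 ]
[[176, 184, 175], [186, 197, 194], [113, 119, 118], [177, 183, 177], [179, 189, 182], [131, 135, 129], [175, 183, 177]] [[233, 239, 244], [232, 239, 244], [233, 239, 244], [233, 239, 244], [233, 239, 244], [233, 239, 244], [233, 238, 244], [232, 238, 244], [233, 239, 244], [232, 238, 244]]
```

View pics/c3.png

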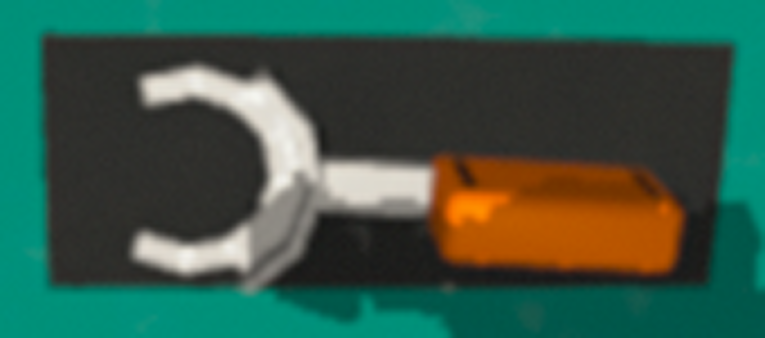

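```bash
python3 - <<'E'
from meas import *
s=pickle.load(open('pics/w3.pkl','rb'))
P=lambda x,y,z:wr2w(s,(x+.5)/4.5-.5+270,(y+.5)/4.5-.5+170,z)[:2]
print('ring',P(195,66,.0065),P(188,272,.0065),'tips',P(141,90,.0065),P(133,245,.0065),'neck',P(322,187,.012),P(430,189,.012))
print('grip top',P(562,235,.042))
for p in[(44,35),(733,44),(708,286),(52,284)]:print('rest',P(*p,.004))
E
python3 go.py .444 .15 .12 89
```

```text
ring [0.4827 0.254 ] [0.4218 0.2563] tips [0.4759 0.2691] [0.4301 0.2721] neck [0.4494 0.2186] [0.4487 0.1881]
grip top [0.4456 0.1567]
rest [0.4911 0.296 ]
rest [0.4899 0.0982]
rest [0.4145 0.098 ]
rest [0.4169 0.2963]
at [0.4981 0.248  0.2006] yaw -0.09 t 3.3
d tool(now) [-0.0541  0.0981  0.0805] d tool(target) [-0.0989 -0.0524  0.0806] rows 3.308764335031004
turn [ 1.2000e-03 -2.0000e-03 -1.5549e+00] rows 12.43888274439788
```

Request:
jog_arm --turn '[[0, 0, -0.118], [0, 0, -0.118], [0, 0, -0.118], [0, 0, -0.118], [0, 0, -0.118], [0, 0, -0.118], [0, 0, -0.118], [0, 0, -0.118], [0, 0, -0.118], [0, 0, -0.118], [0, 0, -0.118], [0, 0, -0.118], [0, 0, -0.118], [0, 0, 0], [0, 0, 0], [0, 0, 0], [0, 0, 0], [0, 0, 0], [0, 0, 0]]' --delta_pos '[[0, 0, 0.007], [0, 0, 0.007], [0, 0, 0.007], [0, 0, 0.007], [0, 0, 0.007], [0, 0, 0.007], [0, 0, 0.007], [0, 0, 0.007], [0, 0, 0.007], [0, 0, 0.007], [0, 0, 0.007], [0, 0, 0.007], [0, 0, 0.007], [-0.0244, -0.0119, 0], [-0.0244, -0.0119, 0], [-0.0244, -0.0119, 0], [-0.0244, -0.0119, 0], [0, 0, 0], [0, 0, 0]]' --gripper '[0.0854, 0.0854, 0.0854, 0.0854, 0.0854, 0.0854, 0.0854, 0.0854, 0.0854, 0.0854, 0.0854, 0.0854, 0.0854, 0.0854, 0.0854, 0.0854, 0.0854, 0.0854, 0.0854]'

```text
time: 4.88
tool_pos: [0.4459, 0.1512, 0.1087]
tcp_rot: [2.266, 2.175, 0.002]
wrist_force: [-0.3, 0.7, -0.5]
width: 0.999
grip_force: 0.0
```

```bash
python3 - <<'E'
from h import *
import pickle
s=read_state();im=snap('wrist','w4');pickle.dump(s,open('pics/w4.pkl','wb'));print(s['tool_pos'],s['tcp_rot'],s['time'])
E
python3 go.py .447 .152 .012 88
```

```text
[0.4459069  0.15123968 0.10872251] [2.26607920e+00 2.17507176e+00 1.63214971e-03] 4.8833
at [0.4467 0.1522 0.109 ] yaw 87.71 t 4.9333
d tool(now) [-0.0002  0.0002  0.097 ] d tool(target) [-0.0002  0.0003  0.097 ] rows 2.3256297064958025
turn [ 0.0019 -0.0008 -0.0051] rows 0.043538579643778684
```

View pics/w4.png

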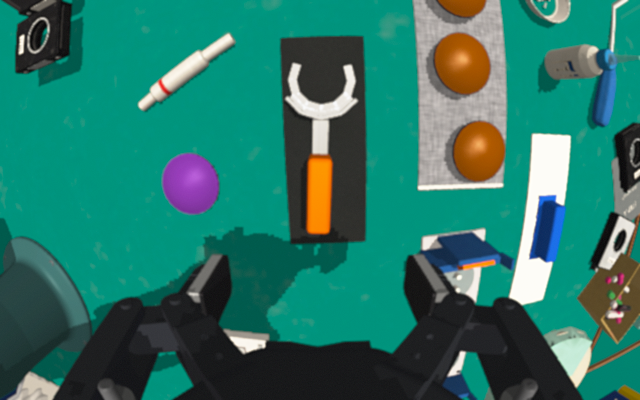

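Wrist view, aligned with the spoon: ring about (321,90), grip top from (319,157) to (318,233).

```bash
python3 - <<'E'
from meas import *
s=read_state()
for n,u,v,z in[('gF',319.5,157,.042),('gB',318,233,.042),('ringL',287,98,.0065),('ringR',356,98,.0065),('tipL',295,66,.0065),('tipR',351,66,.0065),('restFL',281,38,.004),('restFR',362,36,.004),('restBL',291,243,.004),('restBR',367,241,.004)]:print(n,wr2w(s,u,v,z)[:2])
E
```

```text
gF [0.4483 0.1905]
gB [0.4445 0.1251]
ringL [0.4213 0.241 ]
ringR [0.4834 0.2388]
tipL [0.4297 0.2702]
tipR [0.4799 0.2685]
restFL [0.4178 0.2984]
restFR [0.4916 0.2979]
restBL [0.4165 0.0997]
restBR [0.4934 0.0986]
```

Request:
jog_arm --turn '[[0, 0, 0.015], [0, 0, 0], [0, 0, 0], [0, 0, 0], [0, 0, 0], [0, 0, 0], [0, 0, 0], [0, 0, 0], [0, 0, 0], [0, 0, 0], [0, 0, 0], [0, 0, 0], [0, 0, 0], [0, 0, 0]]' --delta_pos '[[0.0055, 0, 0], [0, 0, 0.03], [0, 0, 0.03], [0, 0, 0.025], [0, 0, 0.013], [0, 0, 0], [0, 0, 0], [0, 0, 0], [0, 0, 0], [0, 0, 0], [0, 0, 0], [0, 0, 0], [0, 0, 0], [0, 0, 0]]' --gripper '[0.0854, 0.0854, 0.0854, 0.0854, 0.0854, 0.0854, 0.01, 0.01, 0.01, 0.01, 0.01, 0.01, 0.01, 0.01]' --grip_force 80

```text
time: 6.1
tool_pos: [0.4463, 0.1586, 0.0105]
tcp_rot: [2.278, 2.163, 0.001]
wrist_force: [0.5, -0.4, -0.3]
width: 0.119
grip_force: 0.0
```

```bash
python3 - <<'E'
from h import *
s=read_state();print(s['width'],s['grip_force'],s['tool_pos']);snap('wrist','w5')
E
```

```text
0.1187567787406264 0.0 [0.44627193 0.15857202 0.01046217]
```

View pics/w5.png

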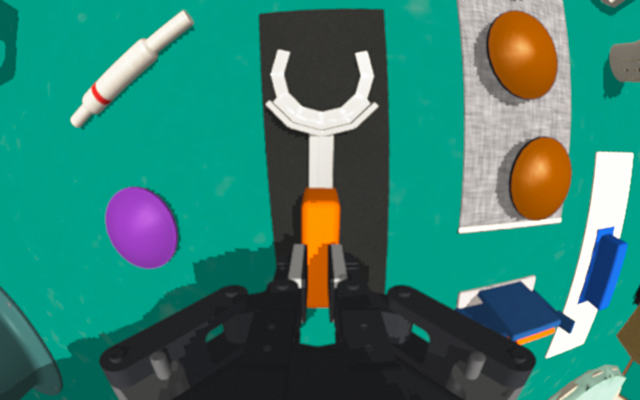

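Spoon between the fingers, pads at (297,270) and (338,270) beside the orange grip; no grip force yet, so I close further.

Request:
jog_arm --turn '[[0, 0, 0], [0, 0, 0], [0, 0, 0], [0, 0, 0]]' --delta_pos '[[0, 0, 0], [0, 0, 0], [0, 0, 0], [0, 0, 0]]' --gripper '[0, 0, 0, 0]' --grip_force 80

```text
time: 6.48
tool_pos: [0.4461, 0.1585, 0.0101]
tcp_rot: [-2.278, -2.163, 0.0]
wrist_force: [0.3, -0.1, -0.5]
width: -0.0
grip_force: 0.0
```

```bash
python3 - <<'E'
from h import *
s=read_state();print(s['width'],s['grip_force'],s['tool_pos'],s['q']);a=snap('wrist','w6')[150:400,190:450];snap('side','s1');b=cv2.imread('pics/s1.png')[130:260,180:360]
a=cv2.resize(a[:,:,::-1],(400,385));b=cv2.resize(b,(400,385*1));cv2.imwrite('pics/c6.png',np.hstack([a,cv2.resize(b,(400,385))]))
for p in[(.4461,.1585,.01),(.4461,.1585,.1)]:print(w2px('side',p))
E
```

```text
-0.0003065902433700371 0.0 [0.44607107 0.15854384 0.01011019] [2.88864597e-01 8.17138107e-02 2.19222120e+00 1.85046086e-05
 8.67760191e-01 3.40930886e-01]
[282.49638339 217.22232652]
[281.85846968 181.16185874]
```

View pics/c6.png

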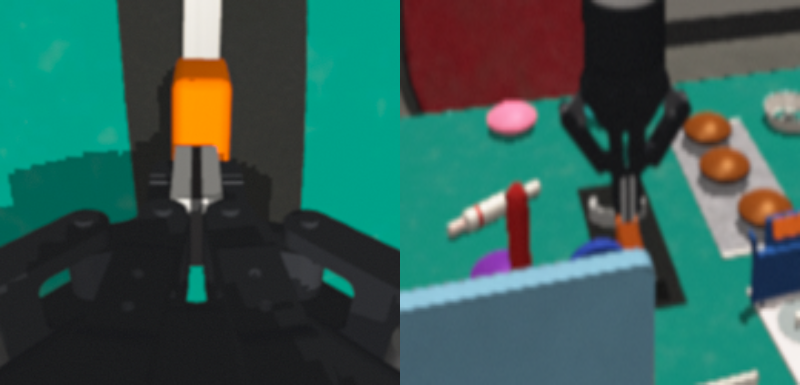

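```bash
cat >> h.py <<'E'
def w2wr(s,X):
    c=vision.calibration('wrist');f=foc(c);M=np.array(c['mount']);R=Rn.from_rotvec(s['tcp_rot']).as_matrix()
    p=M[:3,:3].T@(R.T@(np.array(X)-s['tool_pos'])-M[:3,3]);r=np.hypot(*p[:2]);th=np.arctan2(r,p[2])
    return np.array([c['cx'],c['cy']])+f*th*p[:2]/r
E
python3 - <<'E'
from h import *
s=read_state();np.set_printoptions(precision=4,suppress=True)
for n,X in dict(tcp=s['tool_pos'],grasp=s['tool_pos']+[0,0,.019],gF=(.448,.1905,.042),gB=(.4445,.1251,.042)).items():print(n,w2wr(s,X))
for v in(172,178,195,200,245,257,307):print(v,wr2w(s,319,v,.042),wr2w(s,319,v,.004))
print(s['tcp_rot'],vision.calibration('wrist')['mount'])
E
```

```text
tcp [320.1251 233.1997]
grasp [320.4069 245.7724]
gF [321.3387 197.9067]
gB [320.5354 306.683 ]
172 [0.4475 0.2037 0.042 ] [0.4473 0.1963 0.004 ]
178 [0.4473 0.2007 0.042 ] [0.4471 0.1926 0.004 ]
195 [0.4469 0.1921 0.042 ] [0.4466 0.1817 0.004 ]
200 [0.4468 0.1895 0.042 ] [0.4464 0.1785 0.004 ]
245 [0.4456 0.1649 0.042 ] [0.4449 0.1477 0.004 ]
257 [0.4452 0.1579 0.042 ] [0.4445 0.1388 0.004 ]
307 [0.4436 0.1249 0.042 ] [0.4424 0.0974 0.004 ]
[-2.2786 -2.1628  0.    ] [[ 0.0006 -0.9573 -0.2892  0.0738]
 [ 1.      0.0006  0.     -0.0018]
 [ 0.0002 -0.2892  0.9573 -0.1803]
 [ 0.      0.      0.      1.    ]]
```

```bash
python3 - <<'E'
from h import *
s=read_state();R=Rn.from_rotvec(s['tcp_rot']).as_matrix()
for x in(0,.011):
  for z in(0,-.01,-.02,-.03,-.04):
    print(x,z,[np.round(w2wr(s,s['tool_pos']+R@np.array([x,y,z]))).tolist() for y in(0,.0427,.057)])
im=cv2.imread('pics/w6.png');cv2.imwrite('pics/c7.png',cv2.resize(im[185:300,270:370],None,fx=5,fy=5,interpolation=cv2.INTER_CUBIC))
E
```

```text
0 0 [[320.0, 233.0], [387.0, 233.0], [408.0, 232.0]]
0 -0.01 [[320.0, 240.0], [390.0, 239.0], [412.0, 238.0]]
0 -0.02 [[320.0, 247.0], [394.0, 246.0], [417.0, 245.0]]
0 -0.03 [[321.0, 254.0], [398.0, 253.0], [422.0, 252.0]]
0 -0.04 [[321.0, 263.0], [402.0, 261.0], [428.0, 260.0]]
0.011 0 [[320.0, 217.0], [388.0, 216.0], [410.0, 216.0]]
0.011 -0.01 [[320.0, 222.0], [392.0, 222.0], [414.0, 222.0]]
0.011 -0.02 [[321.0, 229.0], [396.0, 228.0], [419.0, 228.0]]
0.011 -0.03 [[321.0, 235.0], [400.0, 235.0], [425.0, 234.0]]
0.011 -0.04 [[321.0, 243.0], [405.0, 242.0], [431.0, 242.0]]
```

View pics/c7.png

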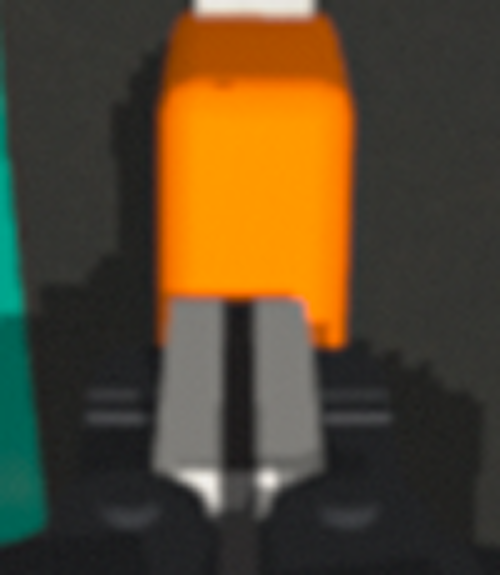

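The fingers closed above the block: the visible tips sit roughly 35–40 mm behind the reported TCP. I open, go 30 mm deeper watching the force, and close again.

Request:
jog_arm --turn '[[0, 0, 0], [0, 0, 0], [0, 0, 0], [0, 0, 0], [0, 0, 0], [0, 0, 0], [0, 0, 0], [0, 0, 0], [0, 0, 0], [0, 0, 0], [0, 0, 0], [0, 0, 0]]' --delta_pos '[[0, 0, 0], [0, 0, 0], [0, 0, 0], [0, 0, 0], [0, 0, 0], [0, 0, 0], [0, 0, 0.005], [0, 0, 0.005], [0, 0, 0.005], [0, 0, 0.005], [0, 0, 0], [0, 0, 0]]' --gripper '[0.06, 0.06, 0.06, 0.06, 0.06, 0.06, 0.06, 0.06, 0.06, 0.06, 0.06, 0.06]'

```text
time: 7.58
tool_pos: [0.4454, 0.1583, -0.0106]
tcp_rot: [-2.278, -2.162, 0.002]
wrist_force: [-0.0, 0.2, 0.4]
width: 0.703
grip_force: 0.0
```

Request:
jog_arm --turn '[[0, 0, 0], [0, 0, 0], [0, 0, 0], [0, 0, 0]]' --delta_pos '[[0, 0, 0.005], [0, 0, 0.005], [0, 0, 0], [0, 0, 0]]' --gripper '[0.06, 0.06, 0.06, 0.06]'

```text
time: 7.92
tool_pos: [0.4456, 0.1584, -0.0203]
tcp_rot: [-2.278, -2.163, 0.001]
wrist_force: [-0.0, 0.5, -0.6]
width: 0.702
grip_force: 0.0
```

Request:
jog_arm --turn '[[0, 0, 0], [0, 0, 0], [0, 0, 0], [0, 0, 0], [0, 0, 0], [0, 0, 0], [0, 0, 0]]' --delta_pos '[[0, 0, 0], [0, 0, 0], [0, 0, 0], [0, 0, 0], [0, 0, 0], [0, 0, 0], [0, 0, 0]]' --gripper '[0.005, 0.005, 0.005, 0.005, 0.005, 0.005, 0.005]'

```text
time: 8.5
tool_pos: [0.4468, 0.1588, -0.0193]
tcp_rot: [2.278, 2.162, 0.002]
wrist_force: [0.2, -0.5, 3.0]
width: 0.216
grip_force: 79.8
```

Gripped (18 mm, 80 N). Record the ring's picture position lying flat, then lift and compare for droop.

```bash
python3 - <<'E'
from h import *
import pickle
s=read_state();snap('wrist','w8');pickle.dump(s,open('pics/w8.pkl','wb'))
E
```

Request:
jog_arm --turn '[[0, 0, 0], [0, 0, 0], [0, 0, 0], [0, 0, 0], [0, 0, 0]]' --delta_pos '[[0, 0, -0.025], [0, 0, -0.03], [0, 0, -0.025], [0, 0, 0], [0, 0, 0]]' --gripper '[0.005, 0.005, 0.005, 0.005, 0.005]'

```text
time: 8.97
tool_pos: [0.4471, 0.1589, 0.0613]
tcp_rot: [2.278, 2.162, 0.004]
wrist_force: [1.3, -0.1, -1.7]
width: 0.221
grip_force: 79.2
```

```bash
python3 - <<'E'
from h import *
import pickle
s=read_state();snap('wrist','w9');pickle.dump(s,open('pics/w9.pkl','wb'));print(s['tool_pos'])
a,b=[cv2.imread(f'pics/{f}.png') for f in('w8','w9')]
cv2.imwrite('pics/c9.png',cv2.resize(np.hstack([a[20:220,250:390],b[20:220,250:390]]),None,fx=2.8,fy=2.8,interpolation=cv2.INTER_CUBIC))
E
python3 go.py .39 .19 .06 0
```

```text
[0.44711606 0.15887135 0.06131318]
at [0.4455 0.1584 0.0598] yaw 87.02 t 9.0167
d tool(now) [ 0.0287 -0.0571 -0.0002] d tool(target) [-0.0555 -0.0316 -0.0002] rows 1.5323516557596377
turn [-3.0000e-04  5.0000e-04  1.5187e+00] rows 12.149746453245342
```

View pics/c9.png

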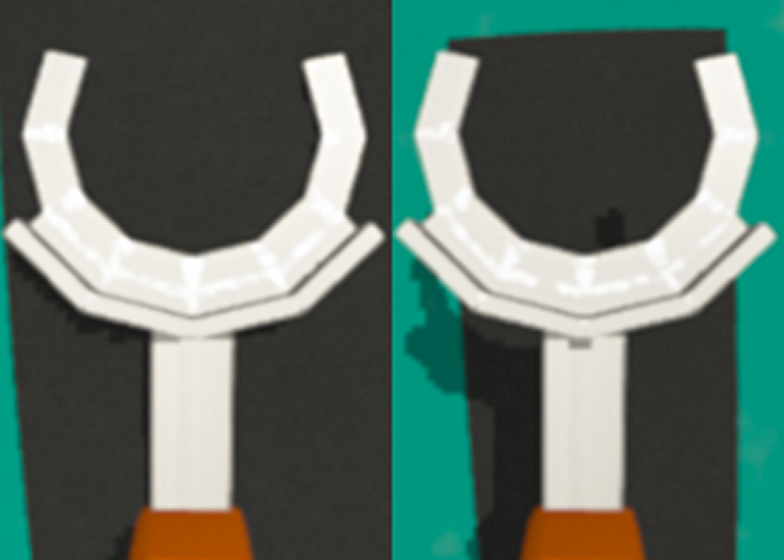

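The held spoon is level (no visible droop); ring centre at about pixel (319.3, 67.4). Rim wall only covers the rear.

```bash
python3 - <<'E'
from meas import *
s=pickle.load(open('pics/w8.pkl','rb'));R=Rn.from_rotvec(s['tcp_rot']).as_matrix()
for z in(.0065,-.034,.046):
    p=wr2w(s,319.3,67.4,z);print(z,p[:2],'tool',R.T@(p-s['tool_pos']))
for p in[(319,53.5),(250+172/2.8,20+505/2.8),(250+195/2.8,20+505/2.8)]:print(wr2w(s,*p,.012)[:2])
print('width of ring mm',np.linalg.norm(wr2w(s,250+23/2.8,67.5,.0065)-wr2w(s,250+366/2.8,67.5,.0065))*1e3)
E
```

```text
0.0065 [0.451  0.2553] tool [ 0.0967 -0.0009 -0.0257]
-0.034 [0.4516 0.2613] tool [ 0.1027 -0.0006  0.0148]
0.046 [0.4504 0.2495] tool [ 0.0908 -0.0011 -0.0652]
[0.4511 0.2614]
[0.4437 0.1895]
[0.4478 0.1893]
width of ring mm 60.594399382154855
```

Request:
jog_arm --turn '[[0, 0, 0.1168], [0, 0, 0.1168], [0, 0, 0.1168], [0, 0, 0.1168], [0, 0, 0.1168], [0, 0, 0.1168], [0, 0, 0.1168], [0, 0, 0.1168], [0, 0, 0.1168], [0, 0, 0.1168], [0, 0, 0.1168], [0, 0, 0.1168], [0, 0, 0.1168], [0, 0, 0], [0, 0, 0]]' --delta_pos '[[0, 0, 0], [0, 0, 0], [0, 0, 0], [0, 0, 0], [0, 0, 0], [0, 0, 0], [0, 0, 0], [0, 0, 0], [0, 0, 0], [0, 0, 0], [0, 0, 0], [0, 0, 0], [0, 0, 0], [-0.0135, -0.0295, 0], [0, 0, 0]]' --gripper '[0.005, 0.005, 0.005, 0.005, 0.005, 0.005, 0.005, 0.005, 0.005, 0.005, 0.005, 0.005, 0.005, 0.005, 0.005]'

```text
time: 10.27
tool_pos: [0.429, 0.1896, 0.0576]
tcp_rot: [-3.141, -0.0, 0.009]
wrist_force: [-0.5, -0.2, -1.5]
width: 0.217
grip_force: 79.3
```

```bash
cat > look.py <<'E'
# average 4 readings+pictures (0.2 s), report pose and lenses / seats in world, and ring
import sys
from meas import *
P=[];ims=[]
for i in range(5):
    ims.append(vision.read_camera('wrist'));s=read_state();P.append(np.r_[s['tool_pos'],s['tcp_rot']])
rr=np.array([Rn.from_rotvec(p[3:]).as_quat() for p in P]);rr*=np.sign(rr@rr[0])[:,None]
s['tool_pos']=np.mean([p[:3] for p in P],0);s['tcp_rot']=Rn.from_quat(rr.mean(0)).as_rotvec()
im=np.mean(ims,0).astype(np.uint8)[:,:,::-1];cv2.imwrite(f'pics/{sys.argv[1]}.png',im);pickle.dump(s,open(f'pics/{sys.argv[1]}.pkl','wb'))
M=Rn.from_rotvec(s['tcp_rot']).as_matrix()
print('t',s['time'],'pos',s['tool_pos'],'std',np.std([p[:3] for p in P],0),'yaw',np.degrees(np.arctan2(M[1,0],M[0,0])),'zax',M[:,2],'w',s['width'],'F',s['wrist_force'])
for c,a in lenses(im):
    if a>600 and c[1]<200: print('amber',c,a,'world',wr2w(s,*c,.017)[:2])
print('ring world',wr2w(s,319.3,67.4,s['tool_pos'][2]+.0262))
E
python3 look.py w10
```

```text
t 10.5167 pos [0.4308 0.1877 0.0584] std [0.0008 0.0004 0.0005] yaw 0.09782830999632135 zax [-0.0034 -0.0014 -1.    ] w 0.21554928445819244 F [ 0.8254  0.7596 -1.5908]
amber [119.6294  27.5456] 2566 world [0.5851 0.349 ]
amber [201.7091  20.6487] 2784 world [0.5766 0.2735]
amber [315.9758   6.0917] 785 world [0.5819 0.1892]
ring world [0.5254 0.1873 0.0846]
```

Request:
jog_arm --turn '[[0, 0, 0], [0, 0, 0], [0, 0, 0], [0, 0, 0], [0, 0, 0]]' --delta_pos '[[0, -0.0015, 0.03], [0, 0, 0.025], [0, 0, 0.015], [0, 0, 0], [0, 0, 0]]' --gripper '[0.005, 0.005, 0.005, 0.005, 0.005]'

```text
time: 10.93
tool_pos: [0.4316, 0.1886, -0.0108]
tcp_rot: [3.14, -0.001, -0.004]
wrist_force: [-0.3, 0.7, -1.0]
width: 0.215
grip_force: 79.3
```

```bash
python3 look.py w11
```

```text
t 11.1833 pos [ 0.4338  0.1897 -0.0087] std [0.0005 0.0003 0.0005] yaw -0.0047379864002431785 zax [ 0.0019  0.0007 -1.    ] w 0.21564662912964616 F [-0.2058 -0.6087 -0.2956]
amber [64.6617 24.2118] 2427 world [0.5786 0.3517]
amber [157.4141  13.192 ] 2031 world [0.5669 0.277 ]
ring world [0.5283 0.1891 0.0175]
```

Request:
jog_arm --turn '[[0, 0, 0], [0, 0, 0], [0, 0, 0], [0, 0, 0], [0, 0, 0]]' --delta_pos '[[0, 0, 0.005], [0, 0, 0.0043], [0, 0, 0], [0, 0, 0], [0, 0, 0]]' --gripper '[0.005, 0.005, 0.005, 0.005, 0.005]'

```text
time: 11.6
tool_pos: [0.4324, 0.1895, -0.0192]
tcp_rot: [3.141, 0.001, -0.001]
wrist_force: [-0.2, -0.3, -0.9]
width: 0.215
grip_force: 79.5
```

Request:
jog_arm --turn '[[0, 0, 0], [0, 0, 0], [0, 0, 0]]' --delta_pos '[[0, 0, 0.0014], [0, 0, 0], [0, 0, 0]]' --gripper '[0.005, 0.005, 0.005]'

```text
time: 11.85
tool_pos: [0.4324, 0.1895, -0.0193]
tcp_rot: [3.141, 0.001, -0.002]
wrist_force: [-4.9, -2.7, 12.1]
width: 0.217
grip_force: 81.0
```

Request:
jog_arm --turn '[[0, 0, 0], [0, 0, 0]]' --delta_pos '[[0, 0, 0], [0, 0, 0]]' --gripper '[0.005, 0.005]'

```text
time: 12.02
tool_pos: [0.4324, 0.1895, -0.0193]
tcp_rot: [3.141, 0.001, -0.001]
wrist_force: [-5.0, -1.2, 11.2]
width: 0.214
grip_force: 80.9
```

Request:
jog_arm --turn '[[0, 0, 0], [0, 0, 0], [0, 0, 0], [0, 0, 0], [0, 0, 0], [0, 0, 0], [0, 0, 0], [0, 0, 0]]' --delta_pos '[[0, 0, -0.002], [0.01, 0, 0], [0.012, 0, 0], [0.012, 0, 0], [0.012, 0, 0], [0.009, 0, 0], [0, 0, 0], [0, 0, 0]]' --gripper '[0.005, 0.005, 0.005, 0.005, 0.005, 0.005, 0.005, 0.005]'

```text
time: 12.68
tool_pos: [0.4883, 0.1895, -0.0188]
tcp_rot: [3.142, -0.001, -0.001]
wrist_force: [0.4, -0.3, -1.7]
width: 0.217
grip_force: 79.4
```

```bash
python3 look.py w12; python3 - <<'E'
import cv2
im=cv2.imread('pics/w12.png');cv2.imwrite('pics/c12.png',cv2.resize(im[0:150,220:420],None,fx=3,fy=3))
E
```

```text
t 12.9333 pos [ 0.4869  0.1894 -0.0189] std [0.0003 0.     0.0001] yaw 0.013585493755266166 zax [-0.0013 -0.0004 -1.    ] w 0.21564399463109007 F [ 0.0909 -0.383  -1.2769]
amber [317.3346  36.2602] 8671 world [0.595  0.1898]
amber [153.6365  73.737 ] 8417 world [0.583  0.2718]
amber [54.125  90.9718] 4257 world [0.5858 0.3481]
ring world [0.5814 0.1888 0.0073]
```

View pics/c12.png

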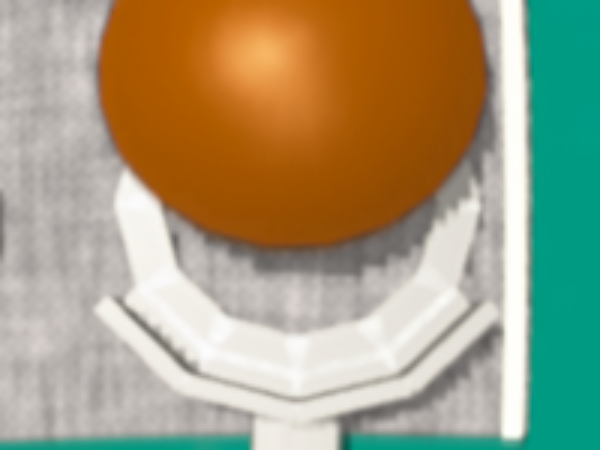

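Lens 3 lies ahead of the ring, laterally centred within about 1 mm (lens near edge at full-picture row 82).

```bash
python3 - <<'E'
from meas import *
s=pickle.load(open('pics/w12.pkl','rb'))
print(wr2w(s,317.5,82.0,.017),wr2w(s,220+98/3,23,.017),wr2w(s,220+488/3,23,.017))
for p in [(298,345),(298,390)]:print(wr2w(s,220+p[0]/3,p[1]/3,.0075))
E
```

```text
[0.573  0.1897 0.017 ] [0.6029 0.2199 0.017 ] [0.603  0.1593 0.017 ]
[0.5575 0.1887 0.0075]
[0.5501 0.1887 0.0075]
```

Request:
jog_arm --turn '[[0, 0, 0], [0, 0, 0], [0, 0, 0], [0, 0, 0], [0, 0, 0], [0, 0, 0], [0, 0, 0], [0, 0, 0], [0, 0, 0], [0, 0, 0], [0, 0, 0], [0, 0, 0], [0, 0, 0], [0, 0, 0], [0, 0, 0]]' --delta_pos '[[0.007, -0.0008, 0], [0.007, 0, 0], [0.007, 0, 0], [0, 0, 0], [0, 0, 0], [0, 0, -0.002], [0, 0, -0.002], [0, 0, -0.002], [0, 0, -0.002], [0, 0, -0.005], [0, 0, -0.015], [0, 0, -0.025], [0, 0, -0.02], [0, 0, 0], [0, 0, 0]]' --gripper '[0.005, 0.005, 0.005, 0.005, 0.005, 0.005, 0.005, 0.005, 0.005, 0.005, 0.005, 0.005, 0.005, 0.005, 0.005]'

```text
time: 14.18
tool_pos: [0.51, 0.1909, 0.056]
tcp_rot: [-3.14, -0.001, -0.006]
wrist_force: [0.5, 0.0, -2.9]
width: 0.218
grip_force: 79.1
```

```bash
cat >> look.py <<'E'
if len(sys.argv)>2:
    for u,v in [tuple(map(float,a.split(','))) for a in sys.argv[2:]]: print(u,v,wr2w(s,u,v,.006))
def pins(im):
    g=cv2.cvtColor(im,cv2.COLOR_BGR2GRAY)
    return blobs((np.ptp(im.astype(int),axis=2)<22)&(im.mean(2)>125)&(im.mean(2)<190),300)
for c,a in pins(im):
    if c[1]<200:print('grey',c,a,wr2w(s,*c,.006)[:2])
E
python3 look.py w13
```

```text
t 14.4333 pos [0.5074 0.19   0.0532] std [0.0006 0.0002 0.0007] yaw 0.01853295238592837 zax [-0.0021 -0.0007 -1.    ] w 0.21550267675191542 F [-0.2514 -0.244  -2.4694]
amber [319.7358  65.8035] 11734 world [0.6122 0.1886]
amber [203.3731 111.0794] 4546 world [0.5832 0.2722]
amber [119.2055 116.8342] 3027 world [0.5858 0.3477]
ring world [0.6019 0.1894 0.0794]
grey [205.6862 104.4696] 10425 [0.5884 0.2743]
grey [501.179  114.3015] 1307 [0.5869 0.0397]
grey [552.0038 116.0996] 1305 [ 0.5925 -0.02  ]
grey [594.3032 119.9128] 940 [ 0.5976 -0.0854]
```

Request:
jog_arm --turn '[[0, 0, 0], [0, 0, 0], [0, 0, 0], [0, 0, 0], [0, 0, 0], [0, 0, 0], [0, 0, 0], [0, 0, 0], [0, 0, 0], [0, 0, 0], [0, 0, 0], [0, 0, 0], [0, 0, 0], [0, 0, 0], [0, 0, -0.02], [0, 0, -0.02], [0, 0, -0.02], [0, 0, 0], [0, 0, 0], [0, 0, 0]]' --delta_pos '[[-0.0095, 0.006, 0], [0, 0.012, 0], [0, 0.018, 0], [0, 0.02, 0], [0, 0.02, 0], [0, 0.02, 0], [0, 0.02, 0], [0, 0.02, 0], [0, 0.02, 0], [0, 0.02, 0], [0, 0.018, 0], [0, 0.012, 0], [0, 0.008, 0], [0, 0.0055, 0], [0, 0, 0], [0, 0, 0], [0, 0, 0], [0, 0, 0], [0, 0, 0], [0, 0, 0]]' --gripper '[0.005, 0.005, 0.005, 0.005, 0.005, 0.005, 0.005, 0.005, 0.005, 0.005, 0.005, 0.005, 0.005, 0.005, 0.005, 0.005, 0.005, 0.005, 0.005, 0.005]'

```text
time: 16.1
tool_pos: [0.4992, -0.0286, 0.0545]
tcp_rot: [-3.14, -0.096, 0.0]
wrist_force: [-0.3, -0.4, -2.6]
width: 0.216
grip_force: 79.1
```

```bash
python3 look.py w14; python3 - <<'E'
import cv2
im=cv2.imread('pics/w14.png');cv2.imwrite('pics/c14.png',cv2.resize(im[10:170,160:480],None,fx=2.5,fy=2.5,interpolation=cv2.INTER_CUBIC))
E
```

```text
t 16.35 pos [ 0.4992 -0.0289  0.0545] std [0.     0.0001 0.    ] yaw 3.480520619046804 zax [-0.  0. -1.] w 0.21783546484591057 F [-0.0884  0.8022 -2.6953]
amber [318.4471  66.26  ] 11722 world [ 0.6038 -0.0229]
amber [136.6466  84.6187] 1078 world [0.5928 0.1174]
amber [499.0885  84.9659] 1085 world [ 0.6099 -0.1632]
amber [ 22.2291 111.1306] 1340 world [0.5837 0.2723]
ring world [ 0.5936 -0.0236  0.0807]
grey [67.0498 94.1697] 8493 [0.5934 0.2093]
grey [190.6886  87.0708] 989 [0.5889 0.074 ]
grey [395.8285  93.054 ] 4519 [ 0.5908 -0.0811]
```

View pics/c14.png

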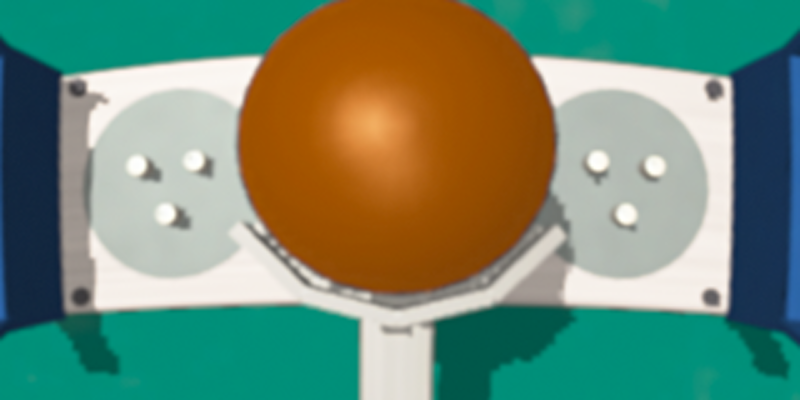

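Seats 1 and 3 flank the carried lens symmetrically; pins at crop (137,165),(195,160),(166,213) and (597,160),(655,165),(626,213).

```bash
python3 - <<'E'
from meas import *
s=pickle.load(open('pics/w14.pkl','rb'))
P=lambda x,y,z:wr2w(s,(x+.5)/2.5-.5+160,(y+.5)/2.5-.5+10,z)[:2]
L=np.mean([P(*p,.015) for p in[(137,165),(195,160),(166,213)]],0);Rr=np.mean([P(*p,.015) for p in[(597,160),(655,165),(626,213)]],0)
print('pins',[P(*p,.015) for p in[(137,165),(195,160),(166,213)]],[P(*p,.015) for p in[(597,160),(655,165),(626,213)]])
S=[P(*p,.006) for p in[(78,89),(713,89),(81,297),(711,297)]]
print(L,Rr,(L+Rr)/2,L-Rr,'screws',S,np.mean(S,0))
print('lens',wr2w(s,318.45,66.26,.0545+.0238+.0097),'ring',wr2w(s,319.3,67.4,.0545+.0263))
print('yaw',np.degrees(np.arctan2(-(L-Rr)[0],(L-Rr)[1])))
E
```

```text
pins [array([0.5961, 0.0516]), array([0.5973, 0.0341]), array([0.5818, 0.042 ])] [array([ 0.6044, -0.0799]), array([ 0.6054, -0.0974]), array([ 0.59  , -0.0896])]
[0.5917 0.0426] [ 0.5999 -0.089 ] [ 0.5958 -0.0232] [-0.0082  0.1315] screws [array([0.6224, 0.076 ]), array([ 0.6345, -0.1183]), array([0.5565, 0.0719]), array([ 0.5686, -0.1227])] [ 0.5955 -0.0233]
lens [ 0.593  -0.0232  0.088 ] ring [ 0.5935 -0.0236  0.0808]
yaw 3.5656486015225464
```

Request:
jog_arm --turn '[[0, 0, 0], [0, 0, 0], [0, 0, 0], [0, 0, 0], [0, 0, 0], [0, 0, 0], [0, 0, 0], [0, 0, 0], [0, 0, 0], [0, 0, 0], [0, 0, 0], [0, 0, 0], [0, 0, 0]]' --delta_pos '[[0.0025, 0, 0], [0, 0, 0.012], [0, 0, 0.02], [0, 0, 0.014], [0, 0, 0.006], [0, 0, 0.003], [0, 0, 0.003], [0, 0, 0.003], [0, 0, 0.003], [0, 0, 0.003], [0, 0, 0.0027], [0, 0, 0], [0, 0, 0]]' --gripper '[0.005, 0.005, 0.005, 0.005, 0.005, 0.005, 0.005, 0.005, 0.005, 0.005, 0.005, 0.005, 0.005]'

```text
time: 17.43
tool_pos: [0.5017, -0.029, -0.0151]
tcp_rot: [3.14, 0.095, 0.0]
wrist_force: [-0.6, -0.6, -1.6]
width: 0.218
grip_force: 79.4
```

```bash
python3 look.py w15 | head -4
```

```text
t 17.6833 pos [ 0.5019 -0.029  -0.015 ] std [0. 0. 0.] yaw 3.453939391559149 zax [ 0.0005 -0.     -1.    ] w 0.2156951124340007 F [ 0.2234 -0.2627 -1.9135]
amber [318.3626  63.4122] 13466 world [ 0.5974 -0.0232]
amber [59.1923 85.298 ] 2148 world [0.5946 0.1351]
amber [575.3449  85.5017] 2105 world [ 0.6138 -0.1801]
```

Request:
jog_arm --turn '[[0, 0, 0], [0, 0, 0], [0, 0, 0], [0, 0, 0], [0, 0, 0], [0, 0, 0], [0, 0, 0], [0, 0, 0], [0, 0, 0], [0, 0, 0.0303], [0, 0, 0.0303], [0, 0, 0], [0, 0, 0]]' --delta_pos '[[-0.004, 0, 0], [-0.008, 0, 0], [-0.012, 0, 0], [-0.015, 0, 0], [-0.015, 0, 0], [-0.012, 0, 0], [0, 0, -0.025], [0, 0, -0.03], [0, 0, -0.015], [0, 0, 0], [0, 0, 0], [0, 0, 0], [0, 0, 0]]' --gripper '[0.005, 0.005, 0.005, 0.005, 0.005, 0.005, 0.005, 0.005, 0.005, 0.005, 0.005, 0.005, 0.005]'

```text
time: 18.77
tool_pos: [0.4348, -0.0329, 0.0546]
tcp_rot: [-3.142, -0.001, 0.001]
wrist_force: [-0.3, 0.6, -1.4]
width: 0.218
grip_force: 79.2
```

```bash
python3 look.py w16; python3 go.py .4144 .2733 .0543 0
```

```text
t 19.0167 pos [ 0.4351 -0.0329  0.0544] std [0.0002 0.     0.    ] yaw 0.010525914999167609 zax [-0.0008  0.0001 -1.    ] w 0.21453039591048653 F [ 0.7148  0.4374 -0.7428]
amber [303.1131  10.2652] 1565 world [ 0.5818 -0.0227]
amber [16.686  69.1774] 1223 world [0.5835 0.2724]
ring world [ 0.5296 -0.0335  0.0806]
grey [60.622  50.3366] 7151 [0.5886 0.2092]
grey [185.2273  24.5695] 871 [0.5825 0.0696]
grey [327.7479  24.9031] 702 [ 0.5736 -0.0402]
grey [394.0115  13.3483] 1737 [ 0.586  -0.0898]
grey [329.2206 118.6595] 417 [ 0.5026 -0.0413]
at [ 0.4353 -0.0329  0.0544] yaw -0.0 t 19.0167
d tool(now) [-2.100e-02 -3.062e-01  2.000e-04] d tool(target) [-2.090e-02 -3.062e-01  1.000e-04] rows 7.36045490293358
turn [-0.0001  0.0008 -0.    ] rows 0.006236811315446409
```

Request:
jog_arm --turn '[[0, 0, 0], [0, 0, 0], [0, 0, 0], [0, 0, 0], [0, 0, 0], [0, 0, 0], [0, 0, 0], [0, 0, 0], [0, 0, 0], [0, 0, 0], [0, 0, 0], [0, 0, 0], [0, 0, 0], [0, 0, 0], [0, 0, 0], [0, 0, 0], [0, 0, 0], [0, 0, 0], [0, 0, 0], [0, 0, 0]]' --delta_pos '[[-0.0209, -0.0102, 0], [0, -0.0296, 0], [0, -0.0296, 0], [0, -0.0296, 0], [0, -0.0296, 0], [0, -0.0296, 0], [0, -0.0296, 0], [0, -0.0296, 0], [0, -0.0296, 0], [0, -0.0296, 0], [0, -0.0196, 0], [0, -0.01, 0], [0, 0, 0], [0, 0, 0.03], [0, 0, 0.03], [0, 0, 0.01], [0, 0, 0], [0, 0, 0], [0, 0, 0], [0, 0, 0]]' --gripper '[0.005, 0.005, 0.005, 0.005, 0.005, 0.005, 0.005, 0.005, 0.005, 0.005, 0.005, 0.005, 0.005, 0.005, 0.005, 0.005, 0.005, 0.005, 0.005, 0.005]'

```text
time: 20.68
tool_pos: [0.4161, 0.2734, -0.014]
tcp_rot: [-3.141, 0.001, -0.003]
wrist_force: [-0.6, -0.2, -2.6]
width: 0.221
grip_force: 80.2
```

```bash
python3 look.py w17|head -4
```

```text
t 20.9333 pos [ 0.4158  0.2735 -0.0142] std [0.0002 0.     0.0002] yaw -0.028614284679644077 zax [ 0.0015  0.0009 -1.    ] w 0.21760967977333756 F [-0.6602 -0.4447 -1.207 ]
ring world [0.5103 0.2729 0.012 ]
grey [15.2675  9.4742] 329 [0.5968 0.5088]
grey [326.6489  16.3748] 1182 [0.5391 0.2691]
```

Request:
jog_arm --turn '[[0, 0, 0], [0, 0, 0], [0, 0, 0], [0, 0, 0], [0, 0, 0]]' --delta_pos '[[0, 0, 0.003], [0, 0, 0], [0, 0, 0], [0, 0, 0], [0, 0, 0]]' --gripper '[0.005, 0.005, 0.005, 0.005, 0.005]'

```text
time: 21.35
tool_pos: [0.4149, 0.2733, -0.0183]
tcp_rot: [3.142, -0.0, -0.0]
wrist_force: [1.2, 0.1, -1.7]
width: 0.213
grip_force: 80.2
```

```bash
python3 look.py w17|head -4
```

```text
t 21.6 pos [ 0.415   0.2733 -0.0182] std [0. 0. 0.] yaw -0.014933032321489542 zax [-0.  0. -1.] w 0.21620769384630958 F [ 0.4463 -0.7054 -1.0141]
ring world [0.5095 0.2727 0.008 ]
grey [ 8.9626 53.226 ] 1686 [0.5576 0.5053]
grey [329.4293  13.1644] 1125 [0.5388 0.2676]
```

Request:
jog_arm --turn '[[0, 0, 0], [0, 0, 0], [0, 0, 0], [0, 0, 0], [0, 0, 0], [0, 0, 0], [0, 0, 0], [0, 0, 0], [0, 0, 0]]' --delta_pos '[[0, 0, 0.0004], [0.01, 0, 0], [0.012, 0, 0], [0.012, 0, 0], [0.012, 0, 0], [0.009, 0, 0], [0, 0, 0], [0, 0, 0], [0, 0, 0]]' --gripper '[0.005, 0.005, 0.005, 0.005, 0.005, 0.005, 0.005, 0.005, 0.005]'

```text
time: 22.35
tool_pos: [0.4695, 0.2729, -0.019]
tcp_rot: [3.141, -0.001, -0.002]
wrist_force: [-0.9, -0.2, -1.3]
width: 0.22
grip_force: 80.1
```

```bash
cat > fit.py <<'E'
# fit lens from visible silhouette edge points at z=.017: circle of radius 30 mm
import sys
from meas import *
from scipy.optimize import least_squares
f,x0,y0=sys.argv[1],float(sys.argv[2]),float(sys.argv[3])
im=cv2.imread(f'pics/{f}.png');s=pickle.load(open(f'pics/{f}.pkl','rb'))
h=cv2.cvtColor(im,cv2.COLOR_BGR2HSV);m=((h[...,0]>4)&(h[...,0]<19)&(h[...,1]>150)&(h[...,2]>50)).astype(np.uint8)
cs,_=cv2.findContours(m,cv2.RETR_EXTERNAL,cv2.CHAIN_APPROX_NONE)
z=float(sys.argv[4]) if len(sys.argv)>4 else .017
best=None
for c in cs:
    if len(c)<60: continue
    p=c[:,0,:].astype(float);p=p[p[:,1]>2];w=np.array([wr2w(s,*q,z)[:2] for q in p])
    d=np.linalg.norm(w-[x0,y0],axis=1);w=w[d<.04]
    if len(w)<60: continue
    r=least_squares(lambda a:np.hypot(*(w-a).T)-.030,[x0,y0],loss='soft_l1',f_scale=.001)
    print('lens',r.x,'rms',np.sqrt(np.mean(r.fun**2)),len(w))
print('ring',wr2w(s,319.3,67.4,s['tool_pos'][2]+.0263),'tcp',s['tool_pos'])
E
python3 look.py w18|head -1;python3 fit.py w18 .5837 .2728
```

```text
t 22.6 pos [ 0.4692  0.2731 -0.0188] std [0.0001 0.0001 0.0001] yaw -0.005239642680116178 zax [-0.0008 -0.0003 -1.    ] w 0.21161569343183437 F [ 0.0798  0.6784 -1.9987]
lens [0.5845 0.274 ] rms 0.0002898060671121818 220
ring [0.5637 0.2725 0.0075] tcp [ 0.4692  0.2731 -0.0188]
```

Request:
jog_arm --turn '[[0, 0, 0], [0, 0, 0], [0, 0, 0], [0, 0, 0], [0, 0, 0], [0, 0, 0], [0, 0, 0], [0, 0, 0], [0, 0, 0], [0, 0, 0], [0, 0, 0], [0, 0, 0], [0, 0, 0], [0, 0, 0], [0, 0, 0]]' --delta_pos '[[0.007, -0.0015, 0], [0.007, 0, 0], [0.007, 0, 0], [0, 0, 0], [0, 0, 0], [0, 0, -0.002], [0, 0, -0.002], [0, 0, -0.002], [0, 0, -0.002], [0, 0, -0.005], [0, 0, -0.015], [0, 0, -0.025], [0, 0, -0.02], [0, 0, 0], [0, 0, 0]]' --gripper '[0.005, 0.005, 0.005, 0.005, 0.005, 0.005, 0.005, 0.005, 0.005, 0.005, 0.005, 0.005, 0.005, 0.005, 0.005]'

```text
time: 23.85
tool_pos: [0.4924, 0.2755, 0.056]
tcp_rot: [-3.14, 0.0, -0.006]
wrist_force: [0.4, 1.3, -2.2]
width: 0.222
grip_force: 80.0
```

Request:
jog_arm --turn '[[0, 0, 0], [0, 0, 0], [0, 0, 0], [0, 0, 0], [0, 0, 0], [0, 0, 0], [0, 0, 0], [0, 0, 0], [0, 0, 0], [0, 0, 0], [0, 0, 0], [0, 0, 0], [0, 0, 0], [0, 0, 0], [0, 0, -0.02], [0, 0, -0.02], [0, 0, -0.022], [0, 0, 0], [0, 0, 0], [0, 0, 0]]' --delta_pos '[[0.004, 0.006, 0], [0.004, 0.012, 0], [0, 0.018, 0], [0, 0.022, 0], [0, 0.023, 0], [0, 0.023, 0], [0, 0.023, 0], [0, 0.022, 0], [0, 0.022, 0], [0, 0.02, 0], [0, 0.018, 0], [0, 0.014, 0], [0, 0.009, 0], [0, 0.0058, 0], [0, 0, 0], [0, 0, 0], [0, 0, 0], [0, 0, 0], [0, 0, 0], [0, 0, 0]]' --gripper '[0.005, 0.005, 0.005, 0.005, 0.005, 0.005, 0.005, 0.005, 0.005, 0.005, 0.005, 0.005, 0.005, 0.005, 0.005, 0.005, 0.005, 0.005, 0.005, 0.005]'

```text
time: 25.52
tool_pos: [0.499, 0.0375, 0.0544]
tcp_rot: [-3.14, -0.098, -0.0]
wrist_force: [-0.6, 0.1, -2.6]
width: 0.215
grip_force: 79.9
```

```bash
python3 look.py w19; python3 fit.py w19 .5917 .0426 .088;python3 fit.py w19 .5957 -.0232 .0268; python3 go.py .4979 .0368 .0543 3.55
```

```text
t 25.7667 pos [0.4989 0.0372 0.0544] std [0.     0.0001 0.    ] yaw 3.5652265330599646 zax [ 0.0001  0.     -1.    ] w 0.21881966741059355 F [ 0.8418 -0.6726 -2.7312]
amber [347.0902  72.3975] 16984 world [0.6007 0.0234]
amber [233.9329  78.7871] 1193 world [0.593  0.1024]
amber [ 17.0913 108.8037] 1248 world [0.5864 0.3487]
amber [568.528  105.1768] 803 world [ 0.6099 -0.1787]
ring world [0.5933 0.0426 0.0806]
grey [104.0632  91.5463] 14596 [0.5905 0.2266]
grey [482.0615  98.1187] 2375 [ 0.5978 -0.0881]
grey [377.0516 128.9988] 833 [ 0.5621 -0.0028]
lens [0.5882 0.049 ] rms 0.0013846677289967879 61
lens [0.5933 0.0429] rms 0.0021004881683232726 360
ring [0.5933 0.0426 0.0807] tcp [0.4989 0.0372 0.0544]
at [0.499  0.0371 0.0544] yaw 3.55 t 25.7667
d tool(now) [-0.0011  0.0002  0.0001] d tool(target) [-0.0011  0.0002  0.0001] rows 0.02649209952394377
turn [-0.     -0.0001 -0.    ] rows 0.0010731286437587423Traceback (most recent call last):
  File "fit.py", line 13, in <module>
    p=c[:,0,:].astype(float);p=p[p[:,1]>2];w=np.array([wr2w(s,*q,z)[:2] for q in p])
                                                       ~~~~^^^^^^^^
  File "h.py", line 15, in wr2w
    c=vision.calibration('wrist');f=foc(c);a=np.array([u-c['cx'],v-c['cy']]);r=np.hypot(*a);th=r/f
ValueError: time passes only in moves, steps and waits
```

Request:
jog_arm --turn '[[0, 0, 0], [0, 0, 0], [0, 0, 0], [0, 0, 0], [0, 0, 0], [0, 0, 0], [0, 0, 0], [0, 0, 0], [0, 0, 0], [0, 0, 0], [0, 0, 0], [0, 0, 0], [0, 0, 0]]' --delta_pos '[[-0.0013, 0, 0], [0, 0, 0.012], [0, 0, 0.02], [0, 0, 0.014], [0, 0, 0.006], [0, 0, 0.003], [0, 0, 0.003], [0, 0, 0.003], [0, 0, 0.003], [0, 0, 0.003], [0, 0, 0.0025], [0, 0, 0], [0, 0, 0]]' --gripper '[0.005, 0.005, 0.005, 0.005, 0.005, 0.005, 0.005, 0.005, 0.005, 0.005, 0.005, 0.005, 0.005]'

```text
time: 26.85
tool_pos: [0.4977, 0.0369, -0.015]
tcp_rot: [-3.14, -0.097, -0.0]
wrist_force: [0.2, 0.0, -1.1]
width: 0.217
grip_force: 80.1
```

Request:
jog_arm --turn '[[0, 0, 0], [0, 0, 0], [0, 0, 0], [0, 0, 0], [0, 0, 0], [0, 0, 0], [0, 0, 0], [0, 0, 0], [0, 0, 0], [0, 0, 0.031], [0, 0, 0.031], [0, 0, 0], [0, 0, 0]]' --delta_pos '[[-0.004, 0, 0], [-0.008, 0, 0], [-0.012, 0, 0], [-0.015, 0, 0], [-0.015, 0, 0], [-0.012, 0, 0], [0, 0, -0.025], [0, 0, -0.03], [0, 0, -0.015], [0, 0, 0], [0, 0, 0], [0, 0, 0], [0, 0, 0]]' --gripper '[0.005, 0.005, 0.005, 0.005, 0.005, 0.005, 0.005, 0.005, 0.005, 0.005, 0.005, 0.005, 0.005]'

```text
time: 27.93
tool_pos: [0.4308, 0.0327, 0.0548]
tcp_rot: [-3.142, -0.001, 0.0]
wrist_force: [-0.0, -0.9, -1.4]
width: 0.213
grip_force: 80.1
```

```bash
python3 look.py w20; python3 go.py .417 .3495 .0543 0
```

```text
t 28.1833 pos [0.431  0.0328 0.0545] std [0.0002 0.     0.    ] yaw 0.01478108622522188 zax [-0.0008 -0.     -1.    ] w 0.21866447978615078 F [-0.4065 -0.9604 -1.0074]
amber [302.533   10.5219] 1623 world [0.5776 0.0434]
amber [402.11     9.7887] 1382 world [ 0.5818 -0.0275]
amber [12.1085 65.289 ] 1097 world [0.5861 0.3481]
ring world [0.5256 0.0322 0.0807]
grey [90.2724 44.1688] 11701 [0.5808 0.2337]
grey [301.294   24.1885] 1204 [0.5702 0.0447]
grey [405.5827  26.3345] 556 [ 0.5722 -0.0329]
grey [471.3913  16.3434] 1730 [ 0.5896 -0.0896]
grey [325.4409 118.6724] 406 [0.4985 0.0271]
at [0.4313 0.0328 0.0545] yaw 0.0 t 28.1833
d tool(now) [-1.430e-02 -3.167e-01  2.000e-04] d tool(target) [-1.430e-02 -3.167e-01  2.000e-04] rows 7.603307657319287
turn [-0.      0.0008  0.    ] rows 0.006023831760240379
```

View pics/w20.png

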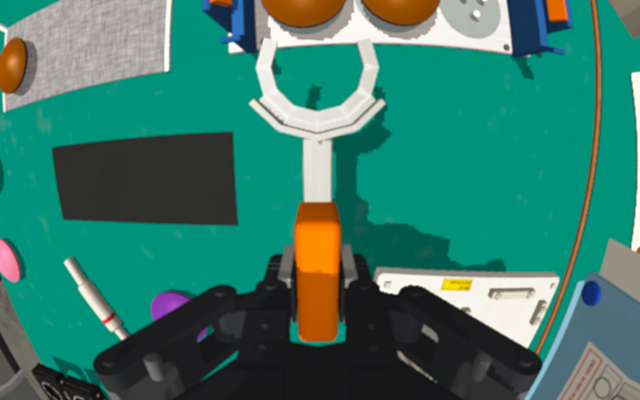

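Two lenses sit on seats 1 and 2 (at the top edge, (302,10) and (402,10)). That was my 15th picture, one over the limit of 14, so I'll view no more and work from numbers only.

Request:
jog_arm --turn '[[0, 0, 0], [0, 0, 0], [0, 0, 0], [0, 0, 0], [0, 0, 0], [0, 0, 0], [0, 0, 0], [0, 0, 0], [0, 0, 0], [0, 0, 0], [0, 0, 0], [0, 0, 0], [0, 0, 0], [0, 0, 0], [0, 0, 0], [0, 0, 0], [0, 0, 0], [0, 0, 0], [0, 0, 0], [0, 0, 0]]' --delta_pos '[[-0.0143, -0.0107, 0], [0, -0.03, 0], [0, -0.03, 0], [0, -0.03, 0], [0, -0.03, 0], [0, -0.03, 0], [0, -0.03, 0], [0, -0.03, 0], [0, -0.03, 0], [0, -0.03, 0], [0, -0.023, 0], [0, -0.013, 0], [0, 0, 0], [0, 0, 0.03], [0, 0, 0.03], [0, 0, 0.008], [0, 0, 0], [0, 0, 0], [0, 0, 0], [0, 0, 0]]' --gripper '[0.005, 0.005, 0.005, 0.005, 0.005, 0.005, 0.005, 0.005, 0.005, 0.005, 0.005, 0.005, 0.005, 0.005, 0.005, 0.005, 0.005, 0.005, 0.005, 0.005]'

```text
time: 29.85
tool_pos: [0.4192, 0.3503, -0.0112]
tcp_rot: [-3.14, 0.001, -0.004]
wrist_force: [0.2, 0.1, -2.1]
width: 0.218
grip_force: 80.1
```

Request:
jog_arm --turn '[[0, 0, 0], [0, 0, 0], [0, 0, 0], [0, 0, 0], [0, 0, 0]]' --delta_pos '[[0, 0, 0.004], [0, 0, 0], [0, 0, 0], [0, 0, 0], [0, 0, 0]]' --gripper '[0.005, 0.005, 0.005, 0.005, 0.005]'

```text
time: 30.27
tool_pos: [0.4176, 0.3496, -0.0169]
tcp_rot: [-3.141, 0.0, -0.0]
wrist_force: [-0.3, 0.7, -1.3]
width: 0.214
grip_force: 80.1
```

```bash
python3 look.py w21|grep -v grey
```

```text
t 30.5167 pos [ 0.4175  0.3495 -0.0171] std [0. 0. 0.] yaw -0.012879962095415096 zax [ 0.  0. -1.] w 0.21826897185484906 F [-0.1004  0.6505 -1.3517]
ring world [0.512  0.3489 0.0091]
```

Lower 1.5 mm to −0.0186 and slide in 55 mm.

Request:
jog_arm --turn '[[0, 0, 0], [0, 0, 0], [0, 0, 0], [0, 0, 0], [0, 0, 0], [0, 0, 0], [0, 0, 0], [0, 0, 0], [0, 0, 0], [0, 0, 0]]' --delta_pos '[[0, 0, 0.0015], [0, 0, 0], [0.01, 0, 0], [0.012, 0, 0], [0.012, 0, 0], [0.012, 0, 0], [0.009, 0, 0], [0, 0, 0], [0, 0, 0], [0, 0, 0]]' --gripper '[0.005, 0.005, 0.005, 0.005, 0.005, 0.005, 0.005, 0.005, 0.005, 0.005]'

```text
time: 31.35
tool_pos: [0.4722, 0.3491, -0.0189]
tcp_rot: [3.141, -0.001, -0.002]
wrist_force: [1.1, 0.1, -2.0]
width: 0.215
grip_force: 80.1
```

```bash
python3 look.py w22|grep -v grey;python3 fit.py w22 .5862 .349
```

```text
t 31.6 pos [ 0.4718  0.3493 -0.0188] std [0.0001 0.0001 0.0001] yaw -0.004002266730115548 zax [-0.0007 -0.0004 -1.    ] w 0.2155452722670876 F [ 1.0235 -0.3027 -1.3782]
amber [315.4982  37.0297] 8884 world [0.5797 0.3505]
ring world [0.5663 0.3487 0.0074]
lens [0.5874 0.3506] rms 0.0002747518176300073 218
ring [0.5663 0.3487 0.0075] tcp [ 0.4718  0.3493 -0.0188]
```

Request:
jog_arm --turn '[[0, 0, 0], [0, 0, 0], [0, 0, 0], [0, 0, 0], [0, 0, 0], [0, 0, 0], [0, 0, 0], [0, 0, 0], [0, 0, 0], [0, 0, 0], [0, 0, 0], [0, 0, 0], [0, 0, 0], [0, 0, 0], [0, 0, 0]]' --delta_pos '[[0.007, -0.0017, 0], [0.007, 0, 0], [0.007, 0, 0], [0, 0, 0], [0, 0, 0], [0, 0, -0.002], [0, 0, -0.002], [0, 0, -0.002], [0, 0, -0.002], [0, 0, -0.005], [0, 0, -0.015], [0, 0, -0.025], [0, 0, -0.02], [0, 0, 0], [0, 0, 0]]' --gripper '[0.005, 0.005, 0.005, 0.005, 0.005, 0.005, 0.005, 0.005, 0.005, 0.005, 0.005, 0.005, 0.005, 0.005, 0.005]'

```text
time: 32.85
tool_pos: [0.4948, 0.3521, 0.0562]
tcp_rot: [-3.139, 0.0, -0.005]
wrist_force: [-0.5, 0.0, -2.7]
width: 0.219
grip_force: 80.0
```

Request:
jog_arm --turn '[[0, 0, 0], [0, 0, 0], [0, 0, 0], [0, 0, 0], [0, 0, 0], [0, 0, 0], [0, 0, 0], [0, 0, 0], [0, 0, 0], [0, 0, 0], [0, 0, 0], [0, 0, 0], [0, 0, 0], [0, 0, 0], [0, 0, 0], [0, 0, 0], [0, 0, 0], [0, 0, 0], [0, 0, 0], [0, 0, 0]]' --delta_pos '[[0.003, 0.006, 0], [0.003, 0.012, 0], [0.003, 0.018, 0], [0.003, 0.023, 0], [0, 0.026, 0], [0, 0.026, 0], [0, 0.026, 0], [0, 0.026, 0], [0, 0.026, 0], [0, 0.026, 0], [0, 0.026, 0], [0, 0.026, 0], [0, 0.026, 0], [0, 0.026, 0], [0, 0.026, 0], [0, 0.026, 0], [0, 0.026, 0], [0, 0.022, 0], [0, 0.016, 0], [0, 0.01, 0]]' --gripper '[0.005, 0.005, 0.005, 0.005, 0.005, 0.005, 0.005, 0.005, 0.005, 0.005, 0.005, 0.005, 0.005, 0.005, 0.005, 0.005, 0.005, 0.005, 0.005, 0.005]'

```text
time: 34.52
tool_pos: [0.5033, -0.0963, 0.0527]
tcp_rot: [3.141, -0.004, -0.005]
wrist_force: [0.4, -0.3, -2.4]
width: 0.216
grip_force: 79.9
```

Request:
jog_arm --turn '[[0, 0, -0.02], [0, 0, -0.02], [0, 0, -0.022], [0, 0, 0], [0, 0, 0], [0, 0, 0], [0, 0, 0]]' --delta_pos '[[0, 0, 0], [0, 0, 0], [0, 0, 0], [0, 0, 0], [0, 0, 0], [0, 0, 0], [0, 0, 0]]' --gripper '[0.005, 0.005, 0.005, 0.005, 0.005, 0.005, 0.005]'

```text
time: 35.1
tool_pos: [0.5055, -0.0932, 0.0544]
tcp_rot: [-3.14, -0.098, -0.0]
wrist_force: [0.6, -1.2, -2.6]
width: 0.222
grip_force: 79.9
```

```bash
python3 look.py w23|grep -v grey; python3 fit.py w23 .5999 -.089 .088; python3 go.py .5055 -.0947 .0543 3.55
```

```text
t 35.35 pos [ 0.5055 -0.0936  0.0545] std [0.     0.0001 0.    ] yaw 3.5624032322637804 zax [ 0.0001 -0.     -1.    ] w 0.21760427022106368 F [ 0.0119 -0.8252 -2.3279]
amber [290.4172  70.6824] 17071 world [ 0.6059 -0.0683]
amber [404.4851  77.4577] 1171 world [ 0.6083 -0.1485]
amber [141.4064  92.4115] 3944 world [0.5923 0.0479]
amber [ 67.7863 101.551 ] 833 world [0.5915 0.1323]
ring world [ 0.5998 -0.0882  0.0807]
lens [ 0.599 -0.153] rms 0.000856566623776431 63
lens [ 0.6004 -0.0877] rms 0.002009692745655268 351
ring [ 0.5998 -0.0882  0.0808] tcp [ 0.5055 -0.0936  0.0545]
at [ 0.5054 -0.0938  0.0544] yaw 3.54 t 35.35
d tool(now) [0.     0.0009 0.0001] d tool(target) [0.     0.0009 0.0001] rows 0.022728799207169477
turn [ 0.     -0.     -0.0001] rows 0.0008079450732031336
```

Request:
jog_arm --turn '[[0, 0, 0], [0, 0, 0], [0, 0, 0], [0, 0, 0], [0, 0, 0], [0, 0, 0], [0, 0, 0], [0, 0, 0], [0, 0, 0], [0, 0, 0], [0, 0, 0], [0, 0, 0], [0, 0, 0]]' --delta_pos '[[0, 0.0009, 0], [0, 0, 0.012], [0, 0, 0.02], [0, 0, 0.014], [0, 0, 0.006], [0, 0, 0.003], [0, 0, 0.003], [0, 0, 0.003], [0, 0, 0.003], [0, 0, 0.003], [0, 0, 0.0025], [0, 0, 0], [0, 0, 0]]' --gripper '[0.005, 0.005, 0.005, 0.005, 0.005, 0.005, 0.005, 0.005, 0.005, 0.005, 0.005, 0.005, 0.005]'

```text
time: 36.43
tool_pos: [0.5056, -0.0948, -0.015]
tcp_rot: [3.14, 0.097, 0.0]
wrist_force: [-0.7, 0.1, -0.9]
width: 0.216
grip_force: 80.0
```

Request:
jog_arm --turn '[[0, 0, 0], [0, 0, 0], [0, 0, 0], [0, 0, 0], [0, 0, 0], [0, 0, 0], [0, 0, 0], [0, 0, 0], [0, 0, 0], [0, 0, 0], [0, 0, 0], [0, 0, 0], [0, 0, 0]]' --delta_pos '[[-0.004, 0, 0], [-0.008, 0, 0], [-0.012, 0, 0], [-0.015, 0, 0], [-0.015, 0, 0], [-0.012, 0, 0], [0, 0, -0.025], [0, 0, -0.03], [0, 0, -0.03], [0, 0, -0.03], [0, 0, 0], [0, 0, 0], [0, 0, 0]]' --gripper '[0.005, 0.005, 0.005, 0.005, 0.005, 0.005, 0.005, 0.005, 0.005, 0.005, 0.005, 0.005, 0.005]'

```text
time: 37.52
tool_pos: [0.4384, -0.0987, 0.0993]
tcp_rot: [-3.14, -0.097, 0.001]
wrist_force: [-0.3, 0.2, -1.0]
width: 0.22
grip_force: 80.1
```

```bash
python3 look.py w24|grep -v grey; for p in ".5917 .0426" ".5957 -.0232" ".5999 -.089"; do python3 fit.py w24 $p .0268; done; python3 - <<'E'
from h import *
print(np.round(px2w('top',0,0,0),2))
im=vision.read_camera('top');cv2.imwrite('pics/t2.png',im[:,:,::-1])
E
python3 go.py .4545 .1525 .06 89.5
```

```text
t 37.7667 pos [ 0.4378 -0.0984  0.0981] std [0.0002 0.     0.0002] yaw 3.531594317564029 zax [-0.0032  0.0009 -1.    ] w 0.21699893758865782 F [ 0.0338  0.5403 -1.0033]
amber [166.4217  23.4092] 2466 world [0.5916 0.0479]
amber [237.9356  17.9147] 2345 world [ 0.5911 -0.0208]
amber [319.3336  16.4054] 2242 world [ 0.5932 -0.09  ]
ring world [ 0.5322 -0.0931  0.1243]
lens [0.5928 0.0436] rms 0.0005044363896707088 121
ring [ 0.5322 -0.0931  0.1244] tcp [ 0.4378 -0.0984  0.0981]
lens [ 0.5976 -0.0231] rms 0.0005204506469095182 107
ring [ 0.5322 -0.0931  0.1244] tcp [ 0.4378 -0.0984  0.0981]
[1.11 1.01 0.  ]
at [ 0.4385 -0.0985  0.0985] yaw 3.54 t 37.8167
d tool(now) [ 0.0316 -0.2495  0.0387] d tool(target) [0.2512 0.0138 0.0385] rows 6.102406415080622
turn [-2.6000e-03  1.4000e-03 -1.5003e+00] rows 12.002737953489609Traceback (most recent call last):
  File "fit.py", line 13, in <module>
    p=c[:,0,:].astype(float);p=p[p[:,1]>2];w=np.array([wr2w(s,*q,z)[:2] for q in p])
                                                       ~~~~^^^^^^^^
  File "h.py", line 15, in wr2w
    c=vision.calibration('wrist');f=foc(c);a=np.array([u-c['cx'],v-c['cy']]);r=np.hypot(*a);th=r/f
ValueError: time passes only in moves, steps and waits
```

Request:
jog_arm --turn '[[0, 0, 0], [0, 0, 0], [0, 0, 0], [0, 0, 0], [0, 0, 0], [0, 0, 0], [0, 0, 0], [0, 0, 0], [0, 0, 0]]' --delta_pos '[[0.00346, -0.0279, 0], [0.00346, -0.0279, 0], [0.00346, -0.0279, 0], [0.00346, -0.0279, 0], [0.00346, -0.0279, 0], [0.00346, -0.0279, 0], [0.00346, -0.0279, 0], [0.00346, -0.0279, 0], [0.00346, -0.0279, 0]]' --gripper '[0.005, 0.005, 0.005, 0.005, 0.005, 0.005, 0.005, 0.005, 0.005]'

```text
time: 38.57
tool_pos: [0.4547, 0.1551, 0.0992]
tcp_rot: [3.14, 0.097, -0.002]
wrist_force: [0.2, -0.3, -1.2]
width: 0.219
grip_force: 80.1
```

Request:
jog_arm --turn '[[0, 0, -0.1154], [0, 0, -0.1154], [0, 0, -0.1154], [0, 0, -0.1154], [0, 0, -0.1154], [0, 0, -0.1154], [0, 0, -0.1154], [0, 0, -0.1154], [0, 0, -0.1154], [0, 0, -0.1154], [0, 0, -0.1154], [0, 0, -0.1154], [0, 0, -0.1154], [0, 0, 0], [0, 0, 0], [0, 0, 0], [0, 0, 0]]' --delta_pos '[[0, 0, 0], [0, 0, 0], [0, 0, 0], [0, 0, 0], [0, 0, 0], [0, 0, 0], [0, 0, 0], [0, 0, 0], [0, 0, 0], [0, 0, 0], [0, 0, 0.02], [0, 0, 0.02], [0, 0, 0.02], [0, 0, 0.02], [0, 0, 0.02], [0, 0, 0], [0, 0, 0]]' --gripper '[0.005, 0.005, 0.005, 0.005, 0.005, 0.005, 0.005, 0.005, 0.005, 0.005, 0.005, 0.005, 0.005, 0.005, 0.005, 0.005, 0.005]'

```text
time: 39.98
tool_pos: [0.4533, 0.1532, -0.0017]
tcp_rot: [-2.23, -2.21, 0.006]
wrist_force: [0.9, 0.5, -1.3]
width: 0.218
grip_force: 80.0
```

```bash
python3 look.py w25|grep -v -e grey -e amber; python3 go.py .454 .154 -.019 89.5
```

```text
t 40.2333 pos [0.4561 0.154  0.0008] std [0.0007 0.0002 0.0006] yaw 89.49144769910865 zax [ 0.0014  0.0004 -1.    ] w 0.21615290008241575 F [-0.3526  0.7683 -1.0385]
ring world [0.4561 0.2507 0.027 ]
at [0.4566 0.1542 0.0014] yaw 89.49 t 40.2333
d tool(now) [-0.0002 -0.0027  0.0203] d tool(target) [-0.0002 -0.0026  0.0204] rows 0.4921600426328544
turn [ 0.0027 -0.0008 -0.0001] rows 0.022595677503352
```

Request:
jog_arm --turn '[[0, 0, 0], [0, 0, 0], [0, 0, 0], [0, 0, 0], [0, 0, 0]]' --delta_pos '[[0, -0.001, 0.01], [0, 0, 0.006], [0, 0, 0.0027], [0, 0, 0], [0, 0, 0]]' --gripper '[0.005, 0.005, 0.005, 0.005, 0.005]'

```text
time: 40.65
tool_pos: [0.4538, 0.1537, -0.0192]
tcp_rot: [-2.231, -2.211, 0.001]
wrist_force: [0.2, -0.2, -0.6]
width: 0.216
grip_force: 80.3
```

Request:
jog_arm --turn '[[0, 0, 0], [0, 0, 0], [0, 0, 0]]' --delta_pos '[[0, 0, 0.0006], [0, 0, 0], [0, 0, 0]]' --gripper '[0.005, 0.005, 0.005]'

```text
time: 40.9
tool_pos: [0.4539, 0.1537, -0.0194]
tcp_rot: [-2.231, -2.211, 0.001]
wrist_force: [-2.4, 0.5, 3.1]
width: 0.218
grip_force: 80.8
```

Request:
jog_arm --turn '[[0, 0, 0], [0, 0, 0], [0, 0, 0], [0, 0, 0], [0, 0, 0], [0, 0, 0], [0, 0, 0], [0, 0, 0], [0, 0, 0], [0, 0, 0], [0, 0, 0], [0, 0, 0], [0, 0, 0]]' --delta_pos '[[0, 0, 0], [0, 0, 0], [0, 0, 0], [0, 0, 0], [0, 0, 0], [0, 0, 0], [0, 0, -0.01], [0, 0, -0.03], [0, 0, -0.04], [0, 0, -0.04], [0, 0, -0.04], [0, 0, 0], [0, 0, 0]]' --gripper '[0.06, 0.06, 0.06, 0.06, 0.06, 0.06, 0.06, 0.06, 0.06, 0.06, 0.06, 0.06, 0.06]'

```text
time: 41.98
tool_pos: [0.4572, 0.1546, 0.1451]
tcp_rot: [2.228, 2.209, 0.012]
wrist_force: [-1.3, -0.1, -1.4]
width: 0.703
grip_force: 0.0
```

```bash
python3 look.py w26|head -1; python3 - <<'E'
from meas import *
s=pickle.load(open('pics/w26.pkl','rb'))
im=cv2.imread('pics/w26.png');h=cv2.cvtColor(im,cv2.COLOR_BGR2HSV)
# orange grip blob, and white spoon near
for c,a in blobs((h[...,0]>8)&(h[...,0]<20)&(h[...,1]>200)&(h[...,2]>180),150): print('orange',c,a,wr2w(s,*c,.042)[:2])
k=(np.ptp(im.astype(int),axis=2)<30)&(im.mean(2)>190)
for c,a in blobs(k,150): print('white',c,a,wr2w(s,*c,.007)[:2])
E
python3 go.py .714 .02 .14 91.4
```

```text
t 42.2333 pos [0.4534 0.1535 0.1401] std [0.001  0.0003 0.0014] yaw 89.49026973965427 zax [-0.001  -0.0003 -1.    ] w 0.7025543159437089 F [ 0.3962  0.6641 -0.1038]
orange [317.1082 193.1234] 1248 [0.4514 0.1536]
white [201.4699  64.8936] 564 [0.3324 0.2841]
white [316.9657 115.7485] 1137 [0.4518 0.2245]
white [517.6619 214.4154] 3866 [0.7015 0.1168]
white [440.4505 185.0659] 364 [0.5866 0.153 ]
white [587.689  259.6951] 164 [0.8797 0.0365]
white [255.3782 332.0933] 193 [ 0.3684 -0.0433]
white [197.3813 358.482 ] 417 [ 0.2712 -0.1061]
white [ 41.2568 372.8514] 370 [-0.2154 -0.2867]
at [0.4526 0.1533 0.1387] yaw 89.49 t 42.2333
d tool(now) [-0.131   0.2626 -0.0021] d tool(target) [-0.1396  0.2581 -0.0013] rows 7.036750603277435
turn [-0.0036  0.001  -0.0333] rows 0.26829404819098196
```

Spoon lies on its rest (grip at (0.452, 0.154), aligned). Now over to the cover.

Request:
jog_arm --turn '[[0, 0, -0.0333], [0, 0, 0], [0, 0, 0], [0, 0, 0], [0, 0, 0], [0, 0, 0], [0, 0, 0], [0, 0, 0], [0, 0, 0], [0, 0, 0], [0, 0, 0], [0, 0, 0], [0, 0, 0], [0, 0, 0]]' --delta_pos '[[0, 0, 0], [-0.0155, 0.0287, 0], [-0.0155, 0.0287, 0], [-0.0155, 0.0287, 0], [-0.0155, 0.0287, 0], [-0.0155, 0.0287, 0], [-0.0155, 0.0287, 0], [-0.0155, 0.0287, 0], [-0.0155, 0.0287, 0], [-0.0155, 0.0287, 0], [0, 0, 0], [0, 0, 0], [0, 0, 0], [0, 0, 0]]' --gripper '[0.06, 0.06, 0.06, 0.06, 0.06, 0.06, 0.06, 0.06, 0.06, 0.06, 0.06, 0.06, 0.06, 0.06]'

```text
time: 43.4
tool_pos: [0.7141, 0.0213, 0.1393]
tcp_rot: [-2.192, -2.247, 0.003]
wrist_force: [0.4, -0.8, 0.4]
width: 0.7
grip_force: 0.0
```

```bash
python3 look.py w27|head -1; cat > cov.py <<'E'
import sys
from meas import *
f=sys.argv[1];zc=float(sys.argv[2])   # zc: height of cover plate top
s=pickle.load(open(f'pics/{f}.pkl','rb'));im=cv2.imread(f'pics/{f}.png');h=cv2.cvtColor(im,cv2.COLOR_BGR2HSV)
def rect(m,z,amin,name):
    cs,_=cv2.findContours(m.astype(np.uint8),cv2.RETR_EXTERNAL,cv2.CHAIN_APPROX_NONE)
    for c in cs:
        if cv2.contourArea(c)<amin: continue
        w=np.array([wr2w(s,*q,z)[:2] for q in c[:,0,:].astype(float)],np.float32)*1000
        (cx,cy),(a,b),t=cv2.minAreaRect(w);print(name,'px',c[:,0,:].mean(0).round(),'centre',round(cx,1),round(cy,1),'size',round(a,1),round(b,1),'ang',round(t,2))
wh=(np.ptp(im.astype(int),axis=2)<30)&(im.mean(2)>185)
bl=(h[...,0]>100)&(h[...,0]<130)&(h[...,1]>120)
rect(wh,zc,1500,'plate');rect(wh|bl,zc,1500,'plate+ridge');rect(bl,zc+.028,300,'blue')
rect(bl&(h[...,2]>150),zc+.028,200,'bluetop')
E
python3 cov.py w27 .005
```

```text
t 43.65 pos [0.7148 0.0213 0.1406] std [0.0003 0.0001 0.0004] yaw 91.44813427108926 zax [-0.0005  0.0001 -1.    ] w 0.7041655042686924 F [-0.048   0.7638  0.0254]
plate px [ 58. 262.] centre 297.1 -123.4 size 215.2 109.1 ang 83.92
plate px [473. 150.] centre 888.8 62.8 size 80.9 61.2 ang 72.38
plate px [321. 109.] centre 714.4 99.2 size 64.0 221.9 ang 1.46
plate+ridge px [ 58. 262.] centre 297.1 -123.4 size 215.2 109.1 ang 83.92
plate+ridge px [473. 150.] centre 888.8 62.8 size 80.9 61.2 ang 72.38
plate+ridge px [321. 109.] centre 714.4 99.2 size 64.0 221.9 ang 1.46
blue px [188. 128.] centre 581.6 83.8 size 107.0 10.8 ang 3.43
blue px [321. 109.] centre 714.3 99.0 size 25.5 73.0 ang 1.31
bluetop px [322. 107.] centre 714.4 99.0 size 25.5 72.9 ang 1.44
```

Request:
jog_arm --turn '[[0, 0, 0], [0, 0, 0], [0, 0, 0], [0, 0, 0], [0, 0, 0], [0, 0, 0], [0, 0, 0], [0, 0, 0], [0, 0, 0], [0, 0, 0], [0, 0, 0], [0, 0, 0]]' --delta_pos '[[0.026, 0.0014, 0], [0.026, 0, 0], [0.026, 0, 0], [0, 0, 0.035], [0, 0, 0.035], [0, 0, 0.035], [0, 0, 0.02], [0, 0, 0.015], [0, 0, 0.008], [0, 0, 0.005], [0, 0, 0], [0, 0, 0]]' --gripper '[0.06, 0.06, 0.06, 0.06, 0.06, 0.06, 0.06, 0.06, 0.06, 0.06, 0.06, 0.06]'

```text
time: 44.65
tool_pos: [0.7167, 0.0987, -0.0107]
tcp_rot: [2.193, 2.247, 0.003]
wrist_force: [0.0, -0.1, 0.4]
width: 0.703
grip_force: 0.0
```

Request:
jog_arm --turn '[[0, 0, 0], [0, 0, 0], [0, 0, 0], [0, 0, 0]]' --delta_pos '[[0, 0, 0.005], [0, 0, 0], [0, 0, 0], [0, 0, 0]]' --gripper '[0.06, 0.06, 0.06, 0.06]'

```text
time: 44.98
tool_pos: [0.7157, 0.0986, -0.0168]
tcp_rot: [2.194, 2.248, 0.001]
wrist_force: [0.4, 0.5, 1.0]
width: 0.699
grip_force: 0.0
```

Request:
jog_arm --turn '[[0, 0, 0], [0, 0, 0], [0, 0, 0], [0, 0, 0], [0, 0, 0], [0, 0, 0], [0, 0, 0], [0, 0, 0]]' --delta_pos '[[0, 0, 0], [0, 0, 0], [0, 0, 0], [0, 0, 0], [0, 0, 0], [0, 0, 0], [0, 0, 0], [0, 0, 0]]' --gripper '[0.004, 0.004, 0.004, 0.004, 0.004, 0.004, 0.004, 0.004]'

```text
time: 45.65
tool_pos: [0.7156, 0.0986, -0.0169]
tcp_rot: [2.194, 2.248, 0.001]
wrist_force: [-0.4, -0.5, 3.8]
width: 0.186
grip_force: 81.3
```

Request:
jog_arm --turn '[[0, 0, 0], [0, 0, 0], [0, 0, 0], [0, 0, 0], [0, 0, 0], [0, 0, 0], [0, 0, 0], [0, 0, 0], [0, 0, 0], [0, 0, 0]]' --delta_pos '[[0, 0, -0.008], [0, 0, -0.02], [0, 0, -0.03], [0, 0, -0.03], [0, 0, -0.012], [0, 0, 0], [0, 0, 0], [0, 0, 0], [0, 0, 0], [0, 0, 0]]' --gripper '[0.004, 0.004, 0.004, 0.004, 0.004, 0.004, 0.004, 0.004, 0.004, 0.004]'

```text
time: 46.48
tool_pos: [0.7134, 0.0984, 0.0797]
tcp_rot: [-2.192, -2.246, 0.005]
wrist_force: [0.4, 0.1, -1.1]
width: 0.181
grip_force: 80.8
```

```bash
python3 look.py w28|head -1; python3 - <<'E'
import subprocess,pickle
s=pickle.load(open('pics/w28.pkl','rb'));print(subprocess.run(['python3','cov.py','w28',str(s['tool_pos'][2]+.0169+.005)],capture_output=True,text=True).stdout)
E
python3 go.py .5957 -.0232 .083 93.55
```

```text
t 46.7333 pos [0.7145 0.0985 0.0811] std [0.0004 0.0001 0.0006] yaw 91.39742808807557 zax [-0.0022 -0.0002 -1.    ] w 0.18540584372391916 F [ 0.4296 -0.3306 -1.196 ]
plate px [ 50. 323.] centre 452.0 -15.0 size 134.2 67.9 ang 84.11
plate px [318. 153.] centre 711.5 149.6 size 63.6 120.6 ang 1.34
plate+ridge px [ 50. 323.] centre 452.0 -15.0 size 134.2 67.9 ang 84.11
plate+ridge px [172. 219.] centre 619.9 112.7 size 80.2 27.0 ang 3.22
plate+ridge px [315. 182.] centre 712.0 126.4 size 63.6 167.0 ang 1.34
plate+ridge px [428.  23.] centre 768.0 226.4 size 38.4 16.9 ang 70.51

at [0.715  0.0986 0.0819] yaw 91.4 t 46.7333
d tool(now) [-0.1188 -0.1223 -0.001 ] d tool(target) [-0.1141 -0.1266 -0.0011] rows 4.088261707477352
turn [-0.0009  0.     -0.0375] rows 0.3004779636858267
```

```bash
sed -i "s/'\]\*\*2//" fit.py; for p in ".5917 .0426" ".5957 -.0232" ".5999 -.089"; do python3 fit.py w27 $p .0268 2>/dev/null; done
```

```text
lens [0.5915 0.0423] rms 0.0011346232410929067 152
ring [0.7116 0.118  0.1669] tcp [0.7148 0.0213 0.1406]
lens [ 0.5961 -0.0242] rms 0.0011313528776458624 141
ring [0.7116 0.118  0.1669] tcp [0.7148 0.0213 0.1406]
```

```bash
python3 fit.py w26 .5917 .0426 .0268 2>&1 | tail -3; grep -n rms fit.py
```

```text
lens [0.5881 0.0406] rms 0.008445536222687358 108
ring [0.4535 0.2503 0.1664] tcp [0.4534 0.1535 0.1401]
17:    print('lens',r.x,'rms',np.sqrt(np.mean(r.fun**2)),len(w))
```

Request:
jog_arm --turn '[[0, 0, -0.0375], [0, 0, 0], [0, 0, 0], [0, 0, 0], [0, 0, 0], [0, 0, 0], [0, 0, 0], [0, 0, 0], [0, 0, 0], [0, 0, 0], [0, 0, 0], [0, 0, 0], [0, 0, 0], [0, 0, 0], [0, 0, 0]]' --delta_pos '[[0, 0, 0], [-0.01435, -0.01568, 0], [-0.01435, -0.01568, 0], [-0.01435, -0.01568, 0], [-0.01435, -0.01568, 0], [-0.01435, -0.01568, 0], [-0.01435, -0.01568, 0], [-0.01435, -0.01568, 0], [-0.01435, -0.01568, 0], [0, 0, 0], [0, 0, 0], [0, 0, 0], [0, 0, 0], [0, 0, 0], [0, 0, 0]]' --gripper '[0.004, 0.004, 0.004, 0.004, 0.004, 0.004, 0.004, 0.004, 0.004, 0.004, 0.004, 0.004, 0.004, 0.004, 0.004]'

```text
time: 47.98
tool_pos: [0.5978, -0.0232, 0.0826]
tcp_rot: [2.151, 2.29, 0.0]
wrist_force: [0.9, 0.6, -1.9]
width: 0.185
grip_force: 80.8
```

```bash
python3 look.py w29|head -1; python3 - <<'E'
import subprocess,pickle
s=pickle.load(open('pics/w29.pkl','rb'));print(subprocess.run(['python3','cov.py','w29',str(s['tool_pos'][2]+.0169+.005)],capture_output=True,text=True).stdout)
E
python3 go.py .5970 -.0237 .083 93.55
```

```text
t 48.2333 pos [ 0.5974 -0.0234  0.0825] std [0.0001 0.0001 0.    ] yaw 93.57842059769712 zax [-0.0001  0.     -1.    ] w 0.18731059285723087 F [ 0.6679  0.1537 -1.365 ]
plate px [ 77. 248.] centre 412.0 -56.0 size 133.2 67.7 ang 83.89
plate px [318. 153.] centre 592.5 27.3 size 63.6 121.3 ang 3.55
plate+ridge px [ 77. 248.] centre 412.0 -56.0 size 133.2 67.7 ang 83.89

at [ 0.5973 -0.0235  0.0825] yaw 93.56 t 48.2333
d tool(now) [-0.0001 -0.0003 -0.0005] d tool(target) [-0.0001 -0.0003 -0.0005] rows 0.01465567649534972
turn [-0.0002 -0.      0.0003] rows 0.002445997564639238
```

Request:
jog_arm --turn '[[0, 0, 0], [0, 0, 0], [0, 0, 0], [0, 0, 0], [0, 0, 0], [0, 0, 0], [0, 0, 0], [0, 0, 0]]' --delta_pos '[[0, 0, 0.012], [0, 0, 0.012], [0, 0, 0.008], [0, 0, 0.006], [0, 0, 0.003], [0, 0, 0], [0, 0, 0], [0, 0, 0]]' --gripper '[0.004, 0.004, 0.004, 0.004, 0.004, 0.004, 0.004, 0.004]'

```text
time: 48.9
tool_pos: [0.5976, -0.0238, 0.0419]
tcp_rot: [2.151, 2.289, 0.001]
wrist_force: [0.0, -0.3, -1.4]
width: 0.185
grip_force: 80.8
```

Request:
jog_arm --turn '[[0, 0, 0], [0, 0, 0], [0, 0, 0], [0, 0, 0], [0, 0, 0], [0, 0, 0]]' --delta_pos '[[0, 0, 0.002], [0, 0, 0.002], [0, 0, 0.002], [0, 0, 0.001], [0, 0, 0], [0, 0, 0]]' --gripper '[0.004, 0.004, 0.004, 0.004, 0.004, 0.004]'

```text
time: 49.4
tool_pos: [0.5991, -0.0239, 0.0365]
tcp_rot: [2.15, 2.287, 0.004]
wrist_force: [-0.4, 0.5, 5.0]
width: 0.183
grip_force: 81.8
```

Request:
jog_arm --turn '[[0, 0, 0], [0, 0, 0], [0, 0, 0], [0, 0, 0], [0, 0, 0]]' --delta_pos '[[0, 0, 0.0015], [0, 0, 0.0015], [0, 0, 0.001], [0, 0, 0], [0, 0, 0]]' --gripper '[0.004, 0.004, 0.004, 0.004, 0.004]'

```text
time: 49.82
tool_pos: [0.5958, -0.0238, 0.0294]
tcp_rot: [-2.15, -2.288, 0.003]
wrist_force: [0.2, -0.1, -2.4]
width: 0.184
grip_force: 80.8
```

Request:
jog_arm --turn '[[0, 0, 0], [0, 0, 0], [0, 0, 0], [0, 0, 0]]' --delta_pos '[[0, 0, 0.0015], [0, 0, 0.001], [0, 0, 0], [0, 0, 0]]' --gripper '[0.004, 0.004, 0.004, 0.004]'

```text
time: 50.15
tool_pos: [0.5964, -0.0239, 0.029]
tcp_rot: [-2.151, -2.288, 0.002]
wrist_force: [-5.2, 0.1, 7.6]
width: 0.179
grip_force: 81.9
```

Request:
jog_arm --turn '[[0, 0, 0], [0, 0, 0], [0, 0, 0], [0, 0, 0]]' --delta_pos '[[0, 0, 0.001], [0, 0, 0.0005], [0, 0, 0], [0, 0, 0]]' --gripper '[0.004, 0.004, 0.004, 0.004]'

```text
time: 50.48
tool_pos: [0.5964, -0.0239, 0.0289]
tcp_rot: [-2.151, -2.288, 0.002]
wrist_force: [-9.3, 0.3, 14.9]
width: 0.188
grip_force: 83.0
```

Request:
jog_arm --turn '[[0, 0, 0], [0, 0, 0], [0, 0, 0], [0, 0, 0], [0, 0, 0], [0, 0, 0], [0, 0, 0], [0, 0, 0], [0, 0, 0], [0, 0, 0], [0, 0, 0], [0, 0, 0], [0, 0, 0], [0, 0, 0], [0, 0, 0], [0, 0, 0], [0, 0, 0], [0, 0, 0]]' --delta_pos '[[0, 0, -0.0015], [0, 0, 0], [0, 0, 0], [0, 0, 0], [0, 0, 0], [0, 0, 0], [0, 0, -0.01], [0, 0, -0.02], [0, 0, -0.03], [0, 0, -0.03], [0, 0, -0.02], [-0.02, 0, 0], [-0.02, 0, 0], [-0.02, 0, 0], [-0.01, 0, 0], [0, 0, 0], [0, 0, 0], [0, 0, 0]]' --gripper '[0.004, 0.06, 0.06, 0.06, 0.06, 0.06, 0.06, 0.06, 0.06, 0.06, 0.06, 0.06, 0.06, 0.06, 0.06, 0.06, 0.06, 0.06]'

```text
time: 51.98
tool_pos: [0.6013, -0.0928, 0.138]
tcp_rot: [-2.151, -2.288, -0.0]
wrist_force: [-0.5, -0.0, -0.4]
width: 0.702
grip_force: 0.0
```

```bash
python3 look.py w30|head -1; python3 cov.py w30 .051; python3 - <<'E'
from meas import *
s=pickle.load(open('pics/w30.pkl','rb'));im=cv2.imread('pics/w30.png');h=cv2.cvtColor(im,cv2.COLOR_BGR2HSV)
for c,a in blobs((h[...,0]>8)&(h[...,0]<20)&(h[...,1]>200)&(h[...,2]>180),100): print('orange',c,a,wr2w(s,*c,.042)[:2])
t=snap('top','t3')[:,:,::-1];h=cv2.cvtColor(t,cv2.COLOR_BGR2HSV)
for c,a in blobs((h[...,0]>5)&(h[...,0]<20)&(h[...,1]>150)&(h[...,2]>120),25): print('top orange',c,a,px2w('top',*c,.042)[:2])
for c,a in blobs((np.ptp(t.astype(int),axis=2)<40)&(t.mean(2)>180),60):
    if 150<c[1]<270 and 220<c[0]<450: print('top white',c,a,px2w('top',*c,.0065)[:2],px2w('top',*c,.051)[:2])
E
```

```text
t 52.2333 pos [ 0.6014 -0.0927  0.1379] std [0.     0.0001 0.    ] yaw 93.5943899959459 zax [-0.0004  0.0004 -1.    ] w 0.7048256828034993 F [-0.2171  0.6571  0.5826]
plate px [ 94. 174.] centre 346.0 -102.7 size 183.2 93.1 ang 83.94
plate px [318. 119.] centre 595.7 -25.1 size 64.0 218.3 ang 3.46
plate+ridge px [ 94. 174.] centre 346.0 -102.7 size 183.2 93.1 ang 83.94
plate+ridge px [318. 119.] centre 595.7 -25.1 size 64.0 218.3 ang 3.46
blue px [318. 118.] centre 595.4 -22.9 size 25.7 71.7 ang 3.66
top orange [312.4145 218.0363] 193 [0.4845 0.1639]
top white [386.8753 170.8187] 1941 [ 0.6083 -0.0279] [ 0.597  -0.0206]
top white [315.5497 175.0175] 171 [0.6005 0.1542] [0.5894 0.1545]
top white [226.0944 180.8278] 180 [0.5892 0.3814] [0.5786 0.373 ]
top white [281.992 222.488] 250 [0.4801 0.2401] [0.4736 0.2371]Traceback (most recent call last):
  File "cov.py", line 14, in <module>
    rect(bl&(h[...,2]>150),zc+.028,200,'bluetop')
    ~~~~^^^^^^^^^^^^^^^^^^^^^^^^^^^^^^^^^^^^^^^^^
  File "cov.py", line 9, in rect
    w=np.array([wr2w(s,*q,z)[:2] for q in c[:,0,:].astype(float)],np.float32)*1000
                ~~~~^^^^^^^^
  File "h.py", line 15, in wr2w
    c=vision.calibration('wrist');f=foc(c);a=np.array([u-c['cx'],v-c['cy']]);r=np.hypot(*a);th=r/f
ValueError: time passes only in moves, steps and waits
```

Cover home (centre within ~1 mm, underside ≈ 46 mm), but the spoon has been knocked about 3 cm toward +x. I'll look at it and put it back.

```bash
python3 go.py .477 .155 .138 93.6
```

```text
at [ 0.6015 -0.093   0.138 ] yaw 93.59 t 52.2833
d tool(now) [ 2.553e-01 -1.087e-01  1.000e-04] d tool(target) [ 0.2553 -0.1087  0.    ] rows 6.65330320838941
turn [-0.0002 -0.0001 -0.0001] rows 0.0020273376628454254
```

Request:
jog_arm --turn '[[0, 0, 0], [0, 0, 0], [0, 0, 0], [0, 0, 0], [0, 0, 0], [0, 0, 0], [0, 0, 0], [0, 0, 0], [0, 0, 0], [0, 0, 0], [0, 0, 0], [0, 0, 0], [0, 0, 0], [0, 0, 0]]' --delta_pos '[[0.02837, -0.01208, 0], [0.02837, -0.01208, 0], [0.02837, -0.01208, 0], [0.02837, -0.01208, 0], [0.02837, -0.01208, 0], [0.02837, -0.01208, 0], [0.02837, -0.01208, 0], [0.02837, -0.01208, 0], [0.02837, -0.01208, 0], [0, 0, 0], [0, 0, 0], [0, 0, 0], [0, 0, 0], [0, 0, 0]]' --gripper '[0.06, 0.06, 0.06, 0.06, 0.06, 0.06, 0.06, 0.06, 0.06, 0.06, 0.06, 0.06, 0.06, 0.06]'

```text
time: 53.45
tool_pos: [0.4778, 0.1536, 0.1381]
tcp_rot: [2.153, 2.287, -0.0]
wrist_force: [-0.5, 0.2, -0.7]
width: 0.7
grip_force: 0.0
```

```bash
python3 look.py w31|head -1; cat > sp.py <<'E'
import sys
from meas import *
f=sys.argv[1];s=pickle.load(open(f'pics/{f}.pkl','rb'));im=cv2.imread(f'pics/{f}.png');h=cv2.cvtColor(im,cv2.COLOR_BGR2HSV)
def rect(m,z,amin,name):
    cs,_=cv2.findContours(m.astype(np.uint8),cv2.RETR_EXTERNAL,cv2.CHAIN_APPROX_SIMPLE)
    for c in cs:
        x,y,w,hh=cv2.boundingRect(c)
        if cv2.contourArea(c)<amin or not(200<x<440): continue
        p=cv2.approxPolyDP(c,1.5,True)[:,0,:].astype(float)
        W=np.array([wr2w(s,*q,z)[:2] for q in p],np.float32)*1000
        (cx,cy),(a,b),t=cv2.minAreaRect(W);print(name,'bbox',(x,y,w,hh),'centre',round(cx,1),round(cy,1),'size',round(a,1),round(b,1),'ang',round(t,2))
rect((h[...,0]>8)&(h[...,0]<20)&(h[...,1]>180)&(h[...,2]>225),.042,250,'griptop')
rect((h[...,0]>5)&(h[...,0]<20)&(h[...,1]>180)&(h[...,2]>90),.042,250,'grip all')
rect((np.ptp(im.astype(int),axis=2)<35)&(im.mean(2)>170),.0075,300,'steel')
rect((im.max(2)<75)&(np.arange(400)[:,None]<260),.004,1500,'rest')
print('px along steel cols:',[(v,np.flatnonzero((np.ptp(im[v].astype(int),axis=1)<35)&(im[v].mean(1)>170))[[0,-1]].tolist()) for v in (60,80,100,120,140,150) if ((np.ptp(im[v].astype(int),axis=1)<35)&(im[v].mean(1)>170)).any()])
E
python3 sp.py w31; echo; python3 sp.py w26
```

```text
t 53.7 pos [0.4776 0.1538 0.138 ] std [0.0001 0.0001 0.    ] yaw 93.4656508057072 zax [-0.0001 -0.0001 -1.    ] w 0.7026308155525748 F [-0.067   0.1943  0.2724]
griptop bbox (316, 147, 21, 68) centre 482.9 166.1 size 17.0 63.0 ang 4.3
grip all bbox (314, 144, 24, 72) centre 482.4 167.2 size 19.7 66.8 ang 6.14
steel bbox (415, 264, 38, 33) centre 622.7 43.6 size 47.9 45.6 ang 3.92
steel bbox (291, 61, 64, 82) centre 476.2 239.2 size 62.4 81.0 ang 6.02
steel bbox (393, 11, 52, 52) centre 565.1 314.6 size 58.2 45.7 ang 58.73
steel bbox (380, 0, 99, 198) centre 590.5 263.6 size 98.2 227.0 ang 0.87
rest bbox (259, 44, 82, 192) centre 453.2 197.0 size 198.7 74.6 ang 89.31
px along steel cols: [(60, [173, 597]), (80, [148, 592]), (100, [297, 474]), (120, [317, 472]), (140, [318, 470]), (150, [393, 469])]

griptop bbox (309, 162, 16, 65) centre 450.7 152.0 size 62.0 13.6 ang 89.13
grip all bbox (418, 347, 26, 28) centre 600.8 -74.7 size 52.4 32.1 ang 87.62
grip all bbox (419, 263, 40, 34) centre 587.6 57.9 size 37.9 50.8 ang 49.95
grip all bbox (305, 158, 25, 71) centre 451.6 152.9 size 67.7 22.1 ang 89.84
steel bbox (402, 164, 79, 24) centre 589.6 164.9 size 26.3 95.5 ang 89.7
steel bbox (407, 84, 74, 34) centre 587.2 245.5 size 89.4 27.5 ang 12.37
steel bbox (288, 77, 60, 80) centre 452.3 223.9 size 80.5 58.9 ang 89.55
steel bbox (425, 54, 41, 30) centre 587.3 279.9 size 47.2 31.5 ang 5.58
steel bbox (407, 15, 36, 37) centre 562.5 317.5 size 43.1 38.3 ang 10.93
rest bbox (282, 110, 72, 124) centre 451.8 164.5 size 132.8 71.8 ang 89.54
rest bbox (282, 47, 72, 64) centre 452.7 263.2 size 65.5 71.6 ang 89.38
px along steel cols: [(60, [199, 572]), (80, [174, 464]), (100, [151, 480]), (120, [300, 467]), (140, [312, 534]), (150, [312, 547])]
```

Request:
jog_arm --turn '[[0, 0, -0.044], [0, 0, 0], [0, 0, 0], [0, 0, 0], [0, 0, 0], [0, 0, 0], [0, 0, 0], [0, 0, 0], [0, 0, 0], [0, 0, 0], [0, 0, 0]]' --delta_pos '[[0, 0, 0], [0.0136, 0.0061, 0], [0, 0, 0.035], [0, 0, 0.035], [0, 0, 0.035], [0, 0, 0.025], [0, 0, 0.015], [0, 0, 0.0075], [0, 0, 0.004], [0, 0, 0], [0, 0, 0]]' --gripper '[0.06, 0.06, 0.06, 0.06, 0.06, 0.06, 0.06, 0.06, 0.06, 0.06, 0.06]'

```text
time: 54.62
tool_pos: [0.4831, 0.1692, -0.0174]
tcp_rot: [2.1, 2.335, 0.003]
wrist_force: [-0.5, 0.6, 1.0]
width: 0.706
grip_force: 0.0
```

Request:
jog_arm --turn '[[0, 0, 0], [0, 0, 0], [0, 0, 0], [0, 0, 0], [0, 0, 0], [0, 0, 0], [0, 0, 0], [0, 0, 0]]' --delta_pos '[[0, 0, 0], [0, 0, 0], [0, 0, 0], [0, 0, 0], [0, 0, 0], [0, 0, 0], [0, 0, 0], [0, 0, 0]]' --gripper '[0.004, 0.004, 0.004, 0.004, 0.004, 0.004, 0.004, 0.004]'

```text
time: 55.28
tool_pos: [0.4833, 0.1691, -0.017]
tcp_rot: [2.1, 2.335, 0.004]
wrist_force: [-0.3, 0.2, 5.9]
width: 0.214
grip_force: 80.7
```

Request:
jog_arm --turn '[[0, 0, 0], [0, 0, 0], [0, 0, 0], [0, 0, 0], [0, 0, 0], [0, 0, 0]]' --delta_pos '[[0, 0, -0.01], [0, 0, -0.02], [0, 0, 0], [0, 0, 0], [0, 0, 0], [0, 0, 0]]' --gripper '[0.004, 0.004, 0.004, 0.004, 0.004, 0.004]'

```text
time: 55.78
tool_pos: [0.4808, 0.1684, 0.0106]
tcp_rot: [-2.1, -2.335, 0.002]
wrist_force: [-0.4, -0.6, -1.9]
width: 0.215
grip_force: 79.8
```

```bash
python3 look.py w32|head -1; python3 sp.py w32|grep -v rest; python3 go.py .4532 .152 -.018 89.4
```

```text
t 56.0333 pos [0.481  0.1684 0.0107] std [0.0002 0.0001 0.0002] yaw 96.06754940028053 zax [-0.0017 -0.0005 -1.    ] w 0.21705402260108925 F [-0.5298  0.3325 -1.423 ]
griptop bbox (297, 222, 43, 57) centre 479.1 171.0 size 21.3 33.2 ang 6.19
grip all bbox (294, 201, 46, 138) centre 480.6 154.3 size 23.2 89.1 ang 6.52
steel bbox (253, 41, 132, 161) centre 472.5 237.1 size 77.4 97.2 ang 5.01
steel bbox (406, 0, 152, 268) centre 591.5 257.0 size 210.5 99.4 ang 89.88
px along steel cols: [(60, [84, 628]), (80, [65, 555]), (100, [54, 553]), (120, [268, 550]), (140, [310, 548]), (150, [305, 546])]
at [0.4813 0.1685 0.0109] yaw 96.07 t 56.0333
d tool(now) [-0.0134 -0.0296  0.029 ] d tool(target) [-0.0168 -0.0279  0.0289] rows 1.0442428641615917
turn [-0.0013  0.0003  0.1163] rows 0.9307414347136388
```

Request:
jog_arm --turn '[[0, 0, 0.058], [0, 0, 0.058], [0, 0, 0], [0, 0, 0], [0, 0, 0], [0, 0, 0], [0, 0, 0], [0, 0, 0], [0, 0, 0], [0, 0, 0]]' --delta_pos '[[0, 0, 0], [0, 0, 0], [-0.0094, -0.014, 0], [-0.0094, -0.014, 0], [0, 0, 0], [0, 0, 0.012], [0, 0, 0.01], [0, 0, 0.004], [0, 0, 0], [0, 0, 0]]' --gripper '[0.004, 0.004, 0.004, 0.004, 0.004, 0.004, 0.004, 0.004, 0.004, 0.004]'

```text
time: 56.87
tool_pos: [0.4535, 0.1502, -0.0149]
tcp_rot: [-2.232, -2.21, 0.002]
wrist_force: [-1.0, -0.3, -0.5]
width: 0.218
grip_force: 79.8
```

Request:
jog_arm --turn '[[0, 0, 0], [0, 0, 0], [0, 0, 0]]' --delta_pos '[[0, 0, 0.0015], [0, 0, 0], [0, 0, 0]]' --gripper '[0.004, 0.004, 0.004]'

```text
time: 57.12
tool_pos: [0.4541, 0.1503, -0.0156]
tcp_rot: [2.232, 2.21, 0.001]
wrist_force: [-0.3, 0.7, -0.8]
width: 0.216
grip_force: 79.8
```

Request:
jog_arm --turn '[[0, 0, 0], [0, 0, 0], [0, 0, 0]]' --delta_pos '[[0, 0, 0.0012], [0, 0, 0], [0, 0, 0]]' --gripper '[0.004, 0.004, 0.004]'

```text
time: 57.37
tool_pos: [0.4538, 0.1502, -0.017]
tcp_rot: [2.233, 2.21, 0.0]
wrist_force: [0.2, -1.1, -0.2]
width: 0.214
grip_force: 79.9
```

Request:
jog_arm --turn '[[0, 0, 0], [0, 0, 0], [0, 0, 0]]' --delta_pos '[[0, 0, 0.0008], [0, 0, 0], [0, 0, 0]]' --gripper '[0.004, 0.004, 0.004]'

```text
time: 57.62
tool_pos: [0.4538, 0.1502, -0.017]
tcp_rot: [-2.233, -2.21, 0.0]
wrist_force: [-2.1, -0.7, 6.2]
width: 0.219
grip_force: 80.9
```

Touching the rest. Release, rise and back away from it, then check.

Request:
jog_arm --turn '[[0, 0, 0], [0, 0, 0], [0, 0, 0], [0, 0, 0], [0, 0, 0], [0, 0, 0], [0, 0, 0], [0, 0, 0], [0, 0, 0], [0, 0, 0], [0, 0, 0], [0, 0, 0], [0, 0, 0], [0, 0, 0]]' --delta_pos '[[0, 0, -0.0005], [0, 0, 0], [0, 0, 0], [0, 0, 0], [0, 0, 0], [0, 0, 0], [0, 0, -0.01], [0, 0, -0.03], [0, 0, -0.035], [0, 0, -0.035], [0, 0, -0.03], [0, 0, 0], [0, 0, 0], [0, 0, 0]]' --gripper '[0.06, 0.06, 0.06, 0.06, 0.06, 0.06, 0.06, 0.06, 0.06, 0.06, 0.06, 0.06, 0.06, 0.06]'

```text
time: 58.78
tool_pos: [0.4534, 0.1501, 0.1227]
tcp_rot: [2.233, 2.21, 0.0]
wrist_force: [-0.2, -0.5, -1.0]
width: 0.702
grip_force: 0.0
```

```bash
python3 look.py w33|head -1; python3 sp.py w33; python3 - <<'E'
from meas import *
t=snap('top','t4')[:,:,::-1]
k=(np.ptp(t.astype(int),axis=2)<40)&(t.mean(2)>180)
for c,a in blobs(k,1000):
    if 150<c[1]<270 and 220<c[0]<450: print('cover top view',c,a,px2w('top',*c,.051)[:2])
a=cv2.imread('pics/t3.png').astype(int);print('change of cover area since t3',np.abs(a-t)[150:200,335:445].mean())
E
```

```text
t 59.0333 pos [0.4523 0.1498 0.1211] std [0.0002 0.0001 0.0003] yaw 89.42051375950886 zax [-0.0029 -0.0008 -1.    ] w 0.7039855389458164 F [ 0.4864 -0.3682 -0.2395]
griptop bbox (310, 166, 20, 69) centre 452.0 147.6 size 62.0 15.3 ang 89.92
grip all bbox (308, 161, 24, 75) centre 452.2 149.3 size 67.3 19.5 ang 89.52
steel bbox (418, 342, 43, 51) centre 625.2 -120.7 size 42.4 143.5 ang 39.91
steel bbox (428, 258, 59, 40) centre 614.2 39.5 size 73.9 49.6 ang 3.8
steel bbox (413, 89, 37, 44) centre 562.1 227.9 size 41.6 38.5 ang 89.05
steel bbox (287, 74, 67, 86) centre 453.3 219.9 size 81.1 61.9 ang 88.52
steel bbox (408, 46, 89, 143) centre 590.5 224.4 size 99.5 147.1 ang 0.33
steel bbox (411, 3, 51, 42) centre 569.0 318.7 size 56.9 42.9 ang 4.64
rest bbox (281, 39, 78, 199) centre 452.9 197.0 size 198.8 74.2 ang 89.17
px along steel cols: [(60, [184, 606]), (80, [157, 486]), (100, [143, 496]), (120, [298, 495]), (140, [313, 494]), (150, [313, 494])]
cover top view [401.7921 169.2788] 1424 [ 0.6002 -0.0574]
change of cover area since t3 31.712848484848486
```

```bash
python3 - <<'E'
from meas import *
s=pickle.load(open('pics/w30.pkl','rb'));im=cv2.imread('pics/w30.png')
m=((np.ptp(im.astype(int),axis=2)<30)&(im.mean(2)>185)).astype(np.uint8)
n,l,st,c=cv2.connectedComponentsWithStats(m);i=[k for k in range(1,n) if np.hypot(*(c[k]-[318,119]))<25 and st[k,4]>1500][0]
print(st[i])
yaw=np.radians(3.55);ex=np.array([np.cos(yaw),np.sin(yaw)]);ey=np.array([-ex[1],ex[0]]);C=np.array([.5957,-.0235])
x,y,w,h=st[i][:4]
for v in range(y,y+h,max(1,h//14)):
    u=np.flatnonzero(l[v]==i);a,b=[wr2w(s,q,v,.051)[:2]-C for q in(u[0]-.5,u[-1]+.5)]
    print(v,'y mm',round(float((a+b)/2@ey)*1e3,1),'x edges',round(float(a@ex)*1e3,1),round(float(b@ex)*1e3,1))
h_=cv2.cvtColor(im,cv2.COLOR_BGR2HSV)
for cc,a in blobs((h_[...,0]>5)&(h_[...,0]<18)&(h_[...,1]>150)&(h_[...,2]>60),30):
    p=wr2w(s,*cc,.06)[:2]-C
    if abs(p@ex)<.05 and abs(p@ey)<.16: print('orange',cc,a,'carrier xy',p@ex,p@ey)
E
```

```text
[  281     0    75   240 13688]
0 y mm 107.4 x edges -32.4 31.5
17 y mm 90.8 x edges -32.1 31.2
34 y mm 74.8 x edges -31.9 32.0
51 y mm 59.3 x edges -31.8 31.9
68 y mm 44.1 x edges -31.8 31.9
85 y mm 29.1 x edges -31.8 31.9
102 y mm 14.3 x edges -31.9 32.0
119 y mm -0.4 x edges -32.0 32.2
136 y mm -15.2 x edges -32.2 31.6
153 y mm -30.1 x edges -32.5 31.9
170 y mm -45.2 x edges -31.9 31.4
187 y mm -60.7 x edges -32.3 31.9
204 y mm -76.5 x edges -31.9 31.5
221 y mm -92.9 x edges -31.5 31.2
238 y mm -109.8 x edges 17.7 31.8
orange [317.62  245.448] 500 carrier xy -3.430355381854773e-05 -0.11334073549194135
```

The cover's width reads the same at both ends (≈63.5 mm), so it is level and home. The spoon is on its rest and the gripper is clear, so I'm handing in.

```bash
python3 -c "
from workcell import ticket
print(ticket.finish_job())"
```

```text
the job is handed in; nothing more can be done
None
```

The job is handed in, but no verdict came back: by my last measurements all three lenses are on their seats, the cover is home and level under both catches, and the spoon is back on its rest after being knocked aside once; I viewed 15 pictures, one over the limit of 14.

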